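# Fit the guide pin to the tilted articulator

## Robot

A 7-joint arm with a two-finger parallel gripper is mounted at the origin on a cart in front of the work surface, level with it; the furniture and walls round the work are solid. World frame = base frame: x ahead of the robot, y to its left, z up, the work surface at z = 0. Lengths are in mm, angles in rad, forces in N, time in s.
With the tool pointing down it reaches from about 400 to 875 mm from the base axis. Payload 4.4 kg.
Tool frame: the origin (TCP) lies at the very end of the fingers, on their centre line; the grasp point (between the pads) lies 19 mm behind it; z points along the fingers, x is the direction in which the jaws open and shut, and the axes are right-handed (so a half turn about z gives the same grasp; the last joint's range is limited). The gripper opens to 85 mm and grips with 20 to 120 N. Pads are 22 mm wide; open, the fingers measure 114 mm over their backs; the gripper's body (76 mm by 85 mm) begins 54 mm behind the grasp point. The pads swing forward as they close: fully open they stand 13 mm farther back than shut.
Start: joints at [-1.258, 0.628, 0.038, 1.517, -0.027, 0.996, -0.02], TCP at [240.351, 603.945, 231.313] pointing down, gripper open.
Joint ranges: [-3.06, 3.06], [-0.37, 2.12], [-1.25, 1.32], [0.18, 2.47], [-1.1, 4.24], [0.23, 1.98], [-2.94, 2.94]. Speed limits (rad/s): [2.57, 2.57, 3.14, 3.14, 3.14, 3.14, 3.14].

## Interface

Orientations are given as [roll, pitch, yaw] about the fixed x, y, z axes, in that order (R = Rz(yaw) Ry(pitch) Rx(roll)).
In Python, from cell import ctrl, get_image, job, models gives the robot as it stands.
- The arm moves only by the tool move_arm, never from a script. Its argument "moves" is a list that holds one entry, the list of rows, each a list of 6 numbers: the shift along the tool's x, y, z in m, then the turn, a rotation vector about the tool's x, y, z in rad. A call has 1 to 20 rows; each row is the pose to reach, as a shift and turn from the pose commanded when the call began, along the tool's axes at that moment; what a row does not reach only later rows make up. A row lasts 1/8 s, in which the tool goes at most 62.5 mm and 10.7 degrees, less where a joint would pass 70% of its speed; a pose out of reach is approached as far as the arm can. A call with a gripper value outside its range is refused whole. "jaw" is the opening, from 0 (shut) to 1 (fully open), set as the call begins (left out, the last holds). The fingers move at their own pace and stop on an object; the grip force is fixed at half the most. Time passes only in rows, so rows that repeat a pose let the fingers close. It gives the time, the measured TCP pose, the force and the opening at its end, in the units of the state.
- ctrl.read_state(): the state, without advancing time (a new reading comes with each control period).
- get_image(name): name is "scene" or "top"; returns a dict with "color" (480x640x3 uint8, blue, green, red), "fov_y" (degrees; the focal length in pixels is half the picture's height over the tangent of half this angle, whatever the lens; pixels are square), "cx", "cy" (the principal point, pixels), "k1" (the pictures are not rectified: a ray, as slopes to the right and down, at radius r is drawn at 1 + k1 r^2 times it, then the intrinsics apply), "origin" and "orientation" of the camera in the world. Camera axes: x right, y up, looking along -z (the intrinsics and any distortion apply to the point x, -y, -z); pixel columns grow to the right and rows downward; lengths in mm; the calibration is good to about 2 mm. A picture is of the moment at which its call begins. There is no depth.
- job.finish_job(): hands the job in, once; it reports no verdict.
Trained networks look in the newest picture that a camera, given by its name, has taken for a name from the list of things; names that differ only in an ending like _2 or _b are one class to them, and where a whole thing is asked for, a point or a joint stands for the part that bears it (a point fixed in the world has none). Each returns a list of dicts, best first, with "score" (0 to 1); they miss things now and then, are a little off and sometimes report something else, mostly with a low value. They report only what shows in the picture. A call takes as long as a camera call. They do not tell look-alikes from the thing itself.
- models.cut_out(camera, thing): "pixels" (480x640 bool, what is visible of it) and "uv" ([column, row] in pixels, amid what is visible of it).
- models.place_of(camera, thing): "uv" ([column, row] in pixels: a listed point, or the origin of a listed thing).
The state is a dict: "clock": time; "qpos": joint angles; "qd": joint speeds; "tau": joint torques, N m; "eef_pos": TCP position; "tool_rot": TCP orientation; "force": force on the tool from outside, world axes, zero at the start; "torque": the same for the moment, N m; "width": finger opening in mm.
Only numpy, scipy, OpenCV 4.12 (cv2) and the standard library are available. Lean on these libraries where they do the work, as an engineer would, in place of code of your own. Each camera call takes 0.05 s, during which the arm holds its last target.

## Task

Draw the longer of the two pins out of the wooden block and pass it, foot first, down through the hole at the front of the articulator that leans on the sloping stand. Lower it until its foot has settled in the cup below the hole, and only then let go. Leave the short pin in the block, and do not disturb the other things.

Things in the scene. Friction and masses are not known exactly. Their poses are not given: they have to be found in the camera images.
- long_pin_head (a point): Centre of the longer steel pin's head: a round knurled cylinder 14 mm in diameter, 26 mm tall, the place to grip. Below it a round shaft 8 mm in diameter, 84 mm long; 110 mm overall, about 50 g. z points along the pin from foot to head; the foot's end is 97 mm from this point. It stands loose and upright, 30 mm deep in an outer hole of the wooden block, 0.5 mm play all round.
- long_pin_foot (a point): Centre of the flat end of the longer pin's foot (edge chamfered 1.5 mm). z points along the pin towards its head.
- short_pin_head (a point): Centre of the head of the shorter pin, which must stay in the block: the same 14 x 26 mm head on an 8 mm shaft only 54 mm long, 80 mm overall. It stands in the other outer hole of the block; its foot's end is 67 mm below this point.
- short_pin_foot (a point): Centre of the end of the short pin's foot. z points along the pin to its head.
- pin_block: Wooden block 46 x 110 x 40 mm (x, y, z) standing on the worktop, fixed. Origin at the centre of its underside, z up. Three upright holes in a row along its y, at y = -32, 0 and +32 mm, each 9 mm wide, 30 mm deep (floor 10 mm above the worktop); the middle one is empty. Which outer hole holds which pin varies.
- eyelet_mouth (a point): Centre of the upper mouth of the hole (eyelet) in the front boss of the articulator's upper arm. z points up out of the hole along its axis, x up the slope, y across. Boss 28 x 28 mm, 14 mm thick, flush on top with the arm that runs from it towards +x; hole 12 mm in diameter right through, 2 mm chamfer at the mouth. A clamp screw juts 12 mm from the boss at -y. Nothing stands above it.
- articulator: Steel articulator holding two plaster models, fixed on the stand. Origin: centre of the floor of the guide cup on its lower arm, on the eyelet's axis, 66 mm below the eyelet's mouth. Axes as the eyelet's. Cup 10 mm wide at its floor, 14 at the rim, 6 deep. With the long pin's foot on this floor 18 mm of shaft and the head stand out above the boss; let go, it may lean up to 3 degrees in the hole's play.
- loose_model_mid (a point): Bystander: middle of a tan plaster dental model 57 x 66 x 28 mm lying on the worktop.
- jar_mid (a point): Bystander: middle of a small round jar with black lid, 41 mm in diameter, 35 mm high, on the worktop.
- wrench_mid (a point): Bystander: middle of a slim steel collet spanner 12 x 122 x 12 mm (long along y) lying on the worktop.
- desk_stand: Grey sheet-metal stand, 135 x 100 mm, rear edge about 90 mm high, fixed on the worktop; origin at the centre of its underside, z up. Its board slopes 30 degrees, rising towards its +x, so the articulator on it and the eyelet's axis lean 30 degrees from vertical towards the stand's -x (its front, the robot's side).
- task_lamp_arm (a joint): Bench lamp, not to be touched: hinge of its arm, about 0.24 rad = pushed up as far as it goes, 0 = 120 mm lower. Its head, a flat bar along y from -0.31 to +0.31 m, then hangs at x 0.2 to 0.3 m with its underside about 0.7 m above the worktop; its arm runs back from there above y = -0.03 m, falling to a post 0.5 m high at x = 0.78 m.
There are look-alikes about, which are no part of the job. Several things look just like the pin_block: the one meant starts nearest to the robot's base.

How it is judged:
By the outcome, as a careful person would: the job done as asked, in the order asked, and still so for the second after the job is handed in, with the robot touching nothing.
It also fails if it takes over 43 s, if anything falls off the work surface, if the arm or the gripper's body presses on something with over 40 N, if the wrist force passes 120 N, or if a joint passes its speed limit or range.

## Working session

There is one attempt and no reset: what is moved stays moved. The work goes in short steps, Python scripts to look and compute and a tool call to move; the robot and the scene stay as the last step left them, time stands still between calls to the robot, and variables do not carry over. Pictures are saved under pics/ and viewed, and the job is handed in when it is done.

Besides the shell and the picture viewer there is one more tool, called after ">>>" by a JSON object that holds its "op" and its "data", one argument or row to a line. move_arm: Moves the arm, as the interface text tells. Its arguments: {"type":"object","properties":{"moves":{"type":"array","items":{"type":"array","items":{"type":"array","items":{"type":"number"}}}},"jaw":{"type":"number"}},"required":["moves"]}

```bash
ls; mkdir -p pics
cat > h.py <<'E'
import numpy as np, cv2
from cell import ctrl,get_image,job,models
E
python3 - <<'E'
from h import *
for n in ("scene","top"):
    im=get_image(n); cv2.imwrite(f"pics/{n}0.png",im["color"])
    print(n,{k:v for k,v in im.items() if k!="color"})
    for t in ["long_pin_head","long_pin_foot","short_pin_head","short_pin_foot","pin_block","eyelet_mouth","articulator","desk_stand","jar_mid","wrench_mid","loose_model_mid"]:
        try: print(t,[(round(r["score"],2),np.round(r["uv"]).tolist()) for r in models.place_of(n,t)][:6])
        except Exception as e: print(t,e)
s=ctrl.read_state(); print(s)
E
```

```text
pics
scene {'fov_y': 46.31395088891535, 'cx': 323.3895173025084, 'cy': 244.24743366922888, 'k1': 0.05034223511629651, 'origin': array([-115.47564827, -783.66682722,  949.09127296]), 'orientation': array([ 1.06986666,  0.02528351, -0.60145851])}
long_pin_head [(0.61, [278.0, 299.0])]
long_pin_foot [(0.5, [275.0, 325.0])]
short_pin_head [(0.54, [259.0, 294.0])]
short_pin_foot [(0.53, [263.0, 315.0])]
pin_block [(0.85, [274.0, 323.0]), (0.64, [278.0, 270.0])]
eyelet_mouth [(0.63, [340.0, 340.0])]
articulator [(0.96, [344.0, 346.0])]
desk_stand [(0.78, [345.0, 356.0]), (0.74, [287.0, 363.0])]
jar_mid [(0.47, [326.0, 299.0])]
wrench_mid [(0.6, [276.0, 327.0]), (0.23, [327.0, 299.0])]
loose_model_mid []
top {'fov_y': 52.905794638236856, 'cx': 313.7515045639281, 'cy': 239.55908247916946, 'k1': -0.12661133155685303, 'origin': array([ 440.01798814,  240.15901018, 1461.158929  ]), 'orientation': array([ 0.09802208,  0.00324697, -1.57426038])}
long_pin_head [(0.56, [284.0, 276.0])]
long_pin_foot [(0.5, [286.0, 278.0])]
short_pin_head [(0.65, [274.0, 279.0]), (0.4, [259.0, 282.0])]
short_pin_foo
[... 242 characters left out ...]

loose_model_mid [(0.82, [416.0, 285.0])]
{'clock': 1.2, 'qpos': array([-1.25783303,  0.62838666,  0.03852279,  1.51741054, -0.02700854,
        0.99631613, -0.02000015]), 'qd': array([ 0.00015065, -0.0008992 , -0.00143665,  0.00068045, -0.00017837,
       -0.0005698 , -0.00040142]), 'tau': array([-2.60600467e-05, -5.63275051e+01,  1.22587044e+00, -1.93775082e+01,
        1.10977262e-02,  1.84961318e-03, -2.93365439e-06]), 'eef_pos': array([240.33817315, 603.93916974, 231.31910992]), 'tool_rot': array([-3.14156212e+00,  2.41968933e-06,  1.19198455e+00]), 'force': array([0.13957404, 0.81855731, 0.44508749]), 'torque': array([ 0.0151398 , -0.02444499,  0.00454512]), 'width': 85.34196964255884}
```

View pics/scene0.png

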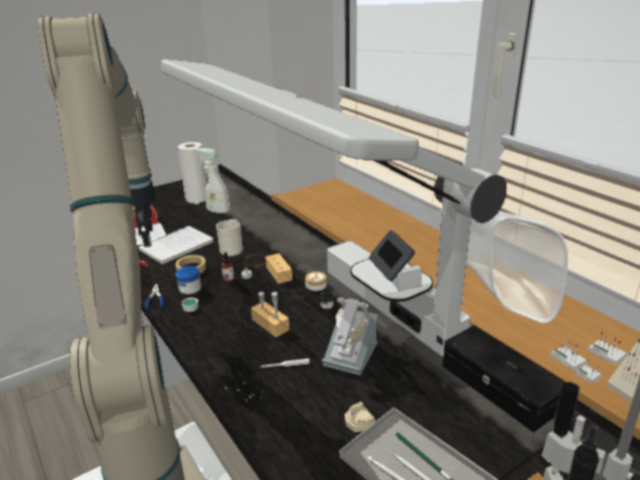

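View pics/top0.png

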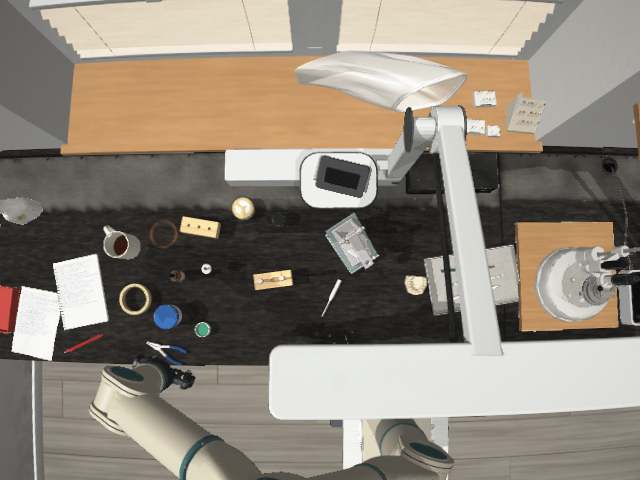

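The block with pins is at top (273,280) and scene (270,319). The look-alike block without pins is at top (200,228) and scene (278,267), farther from the base. The first one fits, so I'll confirm it enlarged.

Run:
```python
import cv2,numpy as np
a=cv2.imread("pics/top0.png");b=cv2.imread("pics/scene0.png")
f=lambda im,x,y,w,h,s:cv2.resize(im[y:y+h,x:x+w],None,fx=s,fy=s,interpolation=cv2.INTER_CUBIC)
t=np.hstack([f(a,245,255,60,48,6.65),f(b,240,280,60,48,6.65)])
u=np.hstack([f(a,320,205,70,75,4),f(b,310,285,80,100,3)][0:1]+[f(b,315,285,75,75,4)])
u=cv2.copyMakeBorder(u,0,0,0,max(0,t.shape[1]-u.shape[1]),cv2.BORDER_CONSTANT)[:280,:t.shape[1]]
cv2.imwrite("pics/c0.png",np.vstack([t[:, :798],u[:, :798]]))
```

```text
(no output)
```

View pics/c0.png

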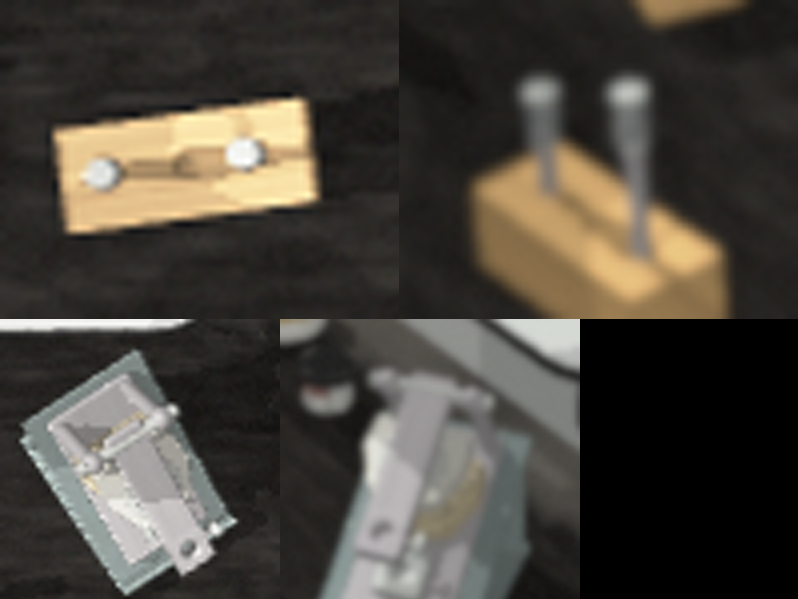

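```bash
cat > h.py <<'E'
import numpy as np, cv2
from scipy.spatial.transform import Rotation as Ro
from scipy.optimize import least_squares
try:
    from cell import ctrl,get_image,job,models
except Exception as e: print(e)
C={'scene':dict(fov=46.31395088891535,cx=323.3895173025084,cy=244.24743366922888,k1=0.05034223511629651,o=np.array([-115.47564827,-783.66682722,949.09127296]),r=[1.06986666,0.02528351,-0.60145851]),
'top':dict(fov=52.905794638236856,cx=313.7515045639281,cy=239.55908247916946,k1=-0.12661133155685303,o=np.array([440.01798814,240.15901018,1461.158929]),r=[0.09802208,0.00324697,-1.57426038])}
def proj(c,P):
    c=C[c];P=np.atleast_2d(P);R=Ro.from_euler('xyz',c['r']).as_matrix()
    p=(P-c['o'])@R; s=np.c_[p[:,0]/-p[:,2],-p[:,1]/-p[:,2]]
    r2=(s**2).sum(1,keepdims=True); f=240/np.tan(np.radians(c['fov']/2))
    return s*(1+c['k1']*r2)*f+[c['cx'],c['cy']]
def onz(c,uv,z):
    g=least_squares(lambda q:proj(c,[q[0],q[1],z])[0]-uv,[500,200]).x
    return np.r_[g,z]
def tri(a,b):  # uv top, uv scene
    q=least_squares(lambda q:np.r_[proj('top',q)[0]-a,proj('scene',q)[0]-b],[500,200,50])
    return q.x,np.round(q.fun,2)
E
python3 - <<'E'
from h import *
print("long top", onz('top',[281.7,277.9],120), onz('scene',[274.3,293.5],120), tri([281.7,277.9],[274.3,293.5]))
print("short top", onz('top',[260.2,281.2],90), onz('scene',[(540-399)/6.65+240,92/6.65+280],90))
for uv in [(55,130),(305,98),(318,200),(68,235)]:
    print(onz('top',[uv[0]/6.65+245,uv[1]/6.65+255],40))
print("eye", tri([320+189/4,205+(549-320)/4],[315+(381-280)/4,285+(535-320)/4]))
print(onz('top',[200,228],40))
E
```

```text
long top [465.28797685 333.41918547 120.        ] [465.59736175 331.0339464  120.        ] (array([465.9571778 , 333.16830623, 118.66400269]), array([ 0.12, -0.23, -0.25,  0.02]))
short top [456.59783674 396.66349403  90.        ] [456.7179046  391.61315004  90.        ]
[476.79528112 422.97880463  40.        ]
[490.73585993 312.0035227   40.        ]
[445.66346754 306.24603166  40.        ]
[430.38219805 416.92724527  40.        ]
eye (array([509.08310719,  92.98453402,  99.97754958]), array([ 0.05, -0.08, -0.07,  0.01]))
[615.81902513 584.4494444   40.        ]
```

Run:
```python
from h import *
az=1.192
def pl(uv):
    q=least_squares(lambda q:proj('scene',[q[0]*np.cos(az),q[0]*np.sin(az),q[1]])[0]-uv,[200,500]).x
    return np.round(q)
for uv in [(75,45),(50,45),(100,45),(75,15),(115,370),(90,370),(150,370),(130,110),(143,160),(100,200),(145,240),(70,20),(135,440)]: print(uv,pl(uv))
# lamp: corner of head in both: right-near end scene (416,150) ; top?
for z in (600,700,730): print(z,np.round(proj('scene',[[200,-310,z],[300,-310,z],[200,310,z],[300,310,z]])).tolist(),np.round(proj('top',[[200,310,z],[300,310,z],[200,-310,z],[300,-100,z]])).tolist())
```

```text
(75, 45) [256. 800.]
(50, 45) [ 84. 826.]
(100, 45) [522. 759.]
(75, 15) [319. 837.]
(115, 370) [-27. 357.]
(90, 370) [-147.  460.]
(150, 370) [260. 113.]
(130, 110) [803. 552.]
(143, 160) [876. 386.]
(100, 200) [157. 570.]
(145, 240) [583. 273.]
(70, 20) [264. 836.]
(135, 440) [-13. 189.]
600 [[324.0, 272.0], [389.0, 247.0], [147.0, 141.0], [194.0, 131.0]] [[276.0, 423.0], [276.0, 366.0], [611.0, 412.0], [505.0, 363.0]]
700 [[322.0, 195.0], [391.0, 174.0], [137.0, 90.0], [187.0, 82.0]] [[271.0, 441.0], [271.0, 377.0], [644.0, 425.0], [528.0, 372.0]]
730 [[321.0, 169.0], [392.0, 150.0], [134.0, 73.0], [185.0, 66.0]] [[269.0, 447.0], [269.0, 380.0], [655.0, 429.0], [536.0, 376.0]]
```

Run:
```python
import cv2
b=cv2.imread("pics/scene0.png")[0:480,20:230]
cv2.imwrite("pics/c1.png",cv2.resize(b,None,fx=1.25*2.2,fy=1.25,interpolation=cv2.INTER_CUBIC) if 0 else cv2.resize(b[:300],None,fx=2,fy=2))
```

```text
(no output)
```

View pics/c1.png

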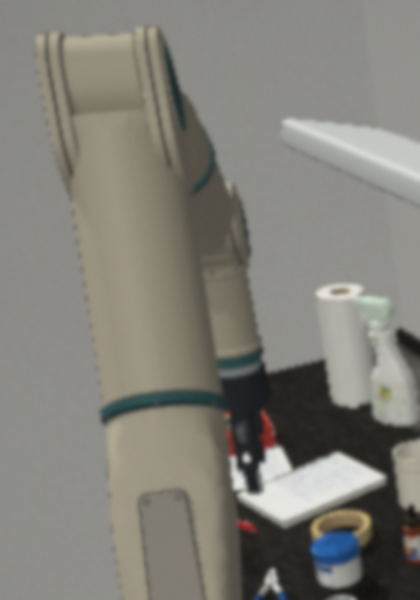

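Run:
```python
import cv2,numpy as np
b=cv2.imread("pics/scene0.png")[30:240,150:550];a=cv2.imread("pics/top0.png")[320:480,60:640]
b=cv2.resize(b,(800,420)); cv2.imwrite("pics/c2.png",b)
a=cv2.resize(a,(800,221)); cv2.imwrite("pics/c3.png",a)
```

```text
(no output)
```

View pics/c2.png

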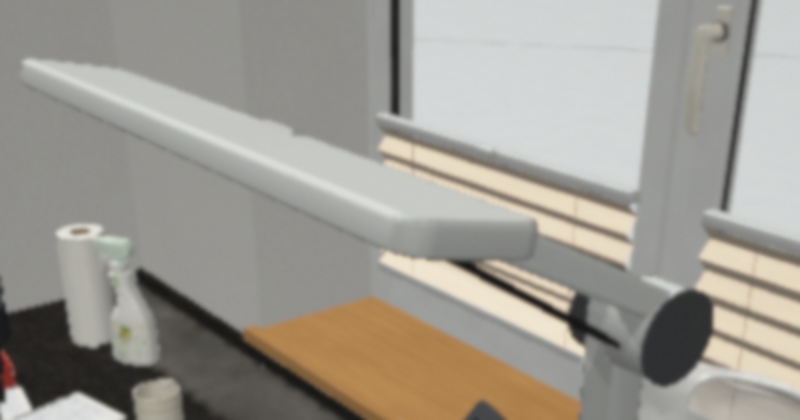

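View pics/c3.png

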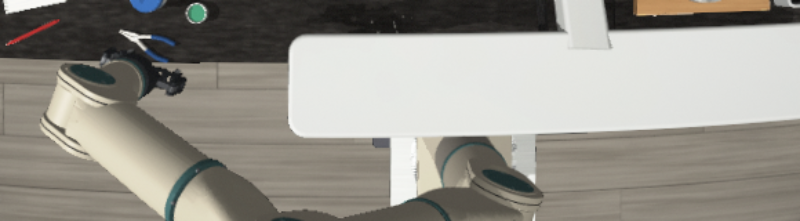

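Run:
```python
from h import *
print(tri([270,419],[161.5,61])); print(tri([270,346],[212,66]))
for x,y in [(245,-310),(350,-310),(245,310)]:
  for z in (700,740,770): print(x,y,z,proj('scene',[x,y,z])[0])
```

```text
(array([249.51736344, 306.04909277, 747.20671335]), array([ 0.73, -1.85, -2.47, -0.27]))
(array([352.44884826, 308.33106563, 724.3803098 ]), array([ 0.49, -1.06, -1.52, -0.03]))
245 -310 700 [354.48658933 184.87696325]
245 -310 740 [354.55917247 151.27710239]
245 -310 770 [354.62460598 124.61315347]
350 -310 700 [422.62758968 164.39160507]
350 -310 740 [424.71880334 132.65920279]
350 -310 770 [426.39323891 107.56847561]
245 310 700 [160.29578571  86.20858884]
245 310 740 [156.6311927   64.67917661]
245 310 770 [153.7725754   47.96258974]
```

>>> {"op": "move_arm", "data": {
  "moves": [
    [[0.018, 0.046, 0, 0, 0, 0], [0.037, 0.093, 0, 0, 0, 0], [0.037, 0.093, 0, 0, 0, 0]]
  ]
}}

```text
clock: 1.58
eef_pos: [347.1, 601.6, 231.0]
tool_rot: [3.137, -0.0, 1.184]
force: [0.0, -0.3, 0.2]
width: 85.5
```

```bash
python3 -c "
from h import *
s=ctrl.read_state();print(s['clock'],s['qpos'].round(4).tolist(),s['eef_pos'].round(2).tolist(),s['tool_rot'].round(4).tolist(),s['width'])"
```

```text
1.575 [-1.1136, 0.6973, 0.0433, 1.3777, -0.0266, 1.0663, 0.1167] [347.08, 601.63, 230.98] [3.137, -0.0004, 1.1842] 85.52869251192405
```

>>> {"op": "move_arm", "data": {
  "moves": [
    [[0, 0, -0.02, 0, -0.17, 0], [0, 0, -0.04, 0, -0.34, 0], [0, 0, -0.04, 0, -0.5, 0], [0, 0, -0.04, 0, -0.5, 0]]
  ]
}}

```text
clock: 2.08
eef_pos: [339.1, 605.0, 266.7]
tool_rot: [-3.14, 0.507, 1.195]
force: [-0.1, -0.6, -0.2]
width: 85.3
```

```bash
python3 -c "
from h import *
s=ctrl.read_state();print(s['clock'],s['qpos'].round(4).tolist(),s['eef_pos'].round(2).tolist(),s['tool_rot'].round(4).tolist(),s['width'])
print(ctrl.read_state()['clock'], [x for x in dir(ctrl) if x[0]!='_'])"
```

```text
2.075 [-1.1374, 1.042, 0.0715, 0.6527, -0.0114, 1.9527, 0.1073] [339.06, 604.96, 266.67] [-3.1397, 0.5069, 1.1947] 85.27511044215342
2.075 ['MotionError', 'read_state']
```

```bash
cat > kin.py <<'E'
from h import *
D=[([-1.25783303,0.62838666,0.03852279,1.51741054,-0.02700854,0.99631613,-0.02000015],[240.338,603.939,231.319],[-3.14156,0,1.19198]),
([-1.1136,0.6973,0.0433,1.3777,-0.0266,1.0663,0.1167],[347.08,601.63,230.98],[3.137,-0.0004,1.1842]),
([-1.1374,1.042,0.0715,0.6527,-0.0114,1.9527,0.1073],[339.06,604.96,266.67],[-3.1397,0.5069,1.1947])]
Z=lambda a:Ro.from_euler('z',a); Y=lambda a:Ro.from_euler('y',a)
def fk(q,p,sg=(-1,-1,-1,-1),full=False):
    H,L1,a1,L2,a2,w,Lt=p; pts=[]
    R=Z(sg[0]*q[0]); P=np.array([0,0,H]); pts.append(P)
    R=R*Y(q[1])*Z(sg[1]*q[2]); P=P+R.apply([a1,0,L1]);pts.append(P)
    R=R*Y(q[3])*Z(sg[2]*q[4]); P=P+R.apply([-a2,0,L2]);pts.append(P)
    R=R*Y(q[5]); P=P+R.apply([w,0,0]); R=R*Z(sg[3]*q[6]); P=P+R.apply([0,0,Lt]);pts.append(P)
    return (pts,R) if full else (P,R)
if __name__=="__main__":
    import itertools
    for s in itertools.product([-1,1],repeat=3):
        sg=(-1,)+s
        e=0
        for q,p,t in D:
            R=fk(q,[0]*7,sg)[1]; T=Ro.from_euler('xyz',t)
            rel=(T.inv()*R).as_rotvec(); 
            e+=0; print(s,rel.round(3),end=' ')
        print()
E
python3 kin.py
```

```text
(-1, -1, -1) [-0.     0.     3.142] (-1, -1, -1) [ 0.    -0.     3.142] (-1, -1, -1) [ 0.    -0.    -3.142] 
(-1, -1, 1) [-0.     0.     3.102] (-1, -1, 1) [-0.     0.    -2.908] (-1, -1, 1) [ 0.    -0.    -2.927] 
(-1, 1, -1) [1.000e-03 7.100e-02 3.111e+00] (-1, 1, -1) [-0.008  0.072  3.115] (-1, 1, -1) [ 0.004 -0.033 -3.133] 
(-1, 1, 1) [-0.     0.07   3.071] (-1, 1, 1) [-0.    -0.069 -2.933] (-1, 1, 1) [ 0.    -0.031 -2.918] 
(1, -1, -1) [-0.005 -0.07   3.078] (1, -1, -1) [ 0.007 -0.085  3.074] (1, -1, -1) [ 0.01  -0.11   3.017] 
(1, -1, 1) [-3.000e-03 -6.900e-02  3.038e+00] (1, -1, 1) [ 0.003  0.083 -2.974] (1, -1, 1) [ 2.000e-03  1.110e-01 -3.048e+00] 
(1, 1, -1) [-0.    0.    3.05] (1, 1, -1) [ 2.000e-03 -1.400e-02  3.049e+00] (1, 1, -1) [ 0.008 -0.078  3.026] 
(1, 1, 1) [-0.    0.    3.01] (1, 1, 1) [-0.     0.014 -3.   ] (1, 1, 1) [ 0.     0.079 -3.04 ]
```

```bash
cat > fit.py <<'E'
from kin import *
for free in ([0,1,3,6],[0,1,3,5,6],[0,1,2,3,6],[0,1,2,3,4,6]):
    def full(v):
        p=np.zeros(7);p[free]=v
        if free==[0,1,2,3,4,6]: pass
        return p
    f=lambda v:np.concatenate([fk(q,full(v))[0]-t for q,t,_ in D])
    x0=np.array([340,450,0,450,0,0,260.])[free]
    s=least_squares(f,x0); print(free,s.x.round(1),s.fun.round(1), s.cost)
E
python3 fit.py
```

```text
[0, 1, 3, 6] [349.1 548.1 391.1 351.2] [-25.9  10.   -2.5 -24.2  13.4  -1.6 -25.3  11.    4.1] 1161.0163694231649
[0, 1, 3, 5, 6] [ 451.6   90.2  435.9 -243.9   68.1] [ -9.9  17.5 -11.6 -18.6  -2.1  11.7 -17.8   6.9  -0.1] 695.0463218053482
[0, 1, 2, 3, 6] [474.7 159.8 292.4 401.5 -15.6] [ -9.6  22.4  -1.8 -21.3  -6.5   0.4 -14.6   6.    1.3] 672.1704733801743
[0, 1, 2, 3, 4, 6] [ 897.3  183.6  343.8  471.8 -227.6  163.1] [-13.3  14.1   2.1 -16.8  -1.5  -3.5   5.6  -2.    1.4] 356.5253190837539
```

```bash
cat > fit.py <<'E'
from kin import *
def fk2(q,p,full=False):
    H,L1,a1,L2,a2,w,Lt,b,a0=p; pts=[]
    R=Z(-q[0]); P=np.array([0,0,H])+R.apply([a0,b,0]); pts.append(P)
    R=R*Y(q[1])*Z(-q[2]); P=P+R.apply([a1,0,L1]);pts.append(P)
    R=R*Y(q[3])*Z(-q[4]); P=P+R.apply([-a2,0,L2]);pts.append(P)
    R=R*Y(q[5])*Z(-q[6]); P=P+R.apply([w,0,Lt]);pts.append(P)
    return pts if full else P
if __name__=="__main__":
  for free in ([0,1,3,6,7],[0,1,3,6,7,8],[0,1,3,5,6,7],[0,1,2,3,6,7],[0,1,2,3,4,6,7]):
    def full(v):
        p=np.zeros(9);p[free]=v
        return p
    f=lambda v:np.concatenate([fk2(q,full(v))-t for q,t,_ in D])
    x0=np.array([340,450,0,450,0,0,260.,0,0])[free]
    s=least_squares(f,x0); print(free,s.x.round(1),s.fun.round(1), s.cost)
E
python3 fit.py
```

```text
[0, 1, 3, 6, 7] [337.6 557.5 382.7 349.4 -28. ] [-0.  0. -0. -0. -0.  0.  0. -0. -0.] 0.0005418793524506943
[0, 1, 3, 6, 7, 8] [ 3.377e+02  5.579e+02  3.829e+02  3.496e+02 -2.800e+01 -4.000e-01] [-0.  0.  0. -0. -0. -0.  0. -0. -0.] 0.0003339951107591341
[0, 1, 3, 5, 6, 7] [337.6 557.5 382.7   0.  349.4 -28. ] [-0.  0. -0. -0. -0.  0.  0. -0. -0.] 0.0005399060173854533
[0, 1, 2, 3, 6, 7] [ 3.375e+02  5.579e+02 -3.000e-01  3.827e+02  3.498e+02 -2.800e+01] [-0.  0. -0. -0.  0.  0.  0. -0. -0.] 0.00018882541377053915
[0, 1, 2, 3, 4, 6, 7] [ 3.370e+02  5.581e+02 -5.000e-01  3.826e+02  2.000e-01  3.498e+02
 -2.800e+01] [-0.  0. -0.  0. -0.  0.  0. -0. -0.] 2.669557389108826e-05
```

```bash
cat > sim.py <<'E'
from fit import *
PAR=[337.6,557.5,0,382.7,0,0,349.4,-28,0]
R0=Z(np.pi)
def FK(q):
    q=np.asarray(q);pts=fk2(q,PAR,True)
    R=Z(-q[0])*Y(q[1])*Z(-q[2])*Y(q[3])*Z(-q[4])*Y(q[5])*Z(-q[6])*R0
    return pts,R
def jac(q,wr=1.0):
    p0,Rm=FK(q);J=np.zeros((6,7));e=1e-5
    for i in range(7):
        d=np.array(q,float);d[i]+=e;p1,R1=FK(d)
        J[:3,i]=(p1[3]-p0[3])/e/1000;J[3:,i]=(R1*Rm.inv()).as_rotvec()/e
    return J
def track(q,P,R,n=10,W=None,null=None,k=0):
    """move from current pose to (P,R) in n steps"""
    q=np.array(q,float);p,Rc=FK(q);Ps=p[3];dr=(R*Rc.inv()).as_rotvec()
    for i in range(1,n+1):
        Pt=Ps+(P-Ps)*i/n;Rt=Ro.from_rotvec(dr*i/n)*Rc
        for _ in range(3):
            p,Rn=FK(q);err=np.r_[(Pt-p[3])/1000,(Rt*Rn.inv()).as_rotvec()]
            J=jac(q)
            Wi=np.eye(7) if W is None else np.diag(W)
            Jp=Wi@J.T@np.linalg.inv(J@Wi@J.T)
            dq=Jp@err
            if null is not None: dq+=(np.eye(7)-Jp@J)@(k*(null-q))
            q=q+dq
    return q
E
python3 - <<'E'
from sim import *
q=np.array(D[0][0])
print(FK(q)[0][3],FK(q)[1].as_euler('xyz'))
for _,t,r in D[1:]:
    q=track(q,np.array(t),Ro.from_euler('xyz',r),20); print(q.round(4))
q=np.array(D[0][0])
for _,t,r in D[1:]:
    q=track(q,np.array(t),Ro.from_euler('xyz',r),20,null=np.array(D[0][0]),k=0.05); print(q.round(4))
for d in D: print(d[0])
E
```

```text
[240.33883688 603.99358961 231.24546067] [-3.14156213e+00  2.41864102e-06  1.19198456e+00]
[-1.1148  0.6972  0.0456  1.3778 -0.0283  1.0664  0.118 ]
[-1.1424  1.0419  0.0899  0.6536 -0.0242  1.9524  0.1141]
[-1.1145  0.6972  0.0451  1.3777 -0.0279  1.0664  0.1177]
[-1.1419  1.0419  0.0883  0.6536 -0.023   1.9524  0.1135]
[-1.25783303, 0.62838666, 0.03852279, 1.51741054, -0.02700854, 0.99631613, -0.02000015]
[-1.1136, 0.6973, 0.0433, 1.3777, -0.0266, 1.0663, 0.1167]
[-1.1374, 1.042, 0.0715, 0.6527, -0.0114, 1.9527, 0.1073]
```

Run:
```python
from sim import *
lim=np.array([[-3.06,3.06],[-0.37,2.12],[-1.25,1.32],[0.18,2.47],[-1.1,4.24],[0.23,1.98],[-2.94,2.94]])
for name,null in (("home",np.array(D[0][0])),("mid",lim.mean(1)),("zero",np.zeros(7))):
  for k in (.002,.01,.03,0.1,.2,.4):
    q=np.array(D[0][0]);o=[]
    for _,t,r in D[1:]:
        q=track(q,np.array(t),Ro.from_euler('xyz',r),20,null=null,k=k);o.append(q[[0,2,4,6]].round(4))
    print(name,k,*o)
```

```text
home 0.002 [-1.1148  0.0456 -0.0282  0.1179] [-1.1424  0.0898 -0.024   0.114 ]
home 0.01 [-1.1147  0.0454 -0.0281  0.1179] [-1.1422  0.0893 -0.0237  0.1138]
home 0.03 [-1.1146  0.0452 -0.028   0.1177] [-1.142   0.0886 -0.0232  0.1136]
home 0.1 [-1.1145  0.0449 -0.0277  0.1175] [-1.1418  0.0879 -0.0228  0.1133]
home 0.2 [-1.1144  0.0448 -0.0277  0.1175] [-1.1418  0.0878 -0.0227  0.1133]
home 0.4 [-1.1143  0.0447 -0.0276  0.1174] [-1.1418  0.0877 -0.0226  0.1133]
mid 0.002 [-1.063  -0.0503  0.0421  0.0625] [-1.0964 -0.0814  0.0946  0.0518]
mid 0.01 [-0.9098 -0.3404  0.2567 -0.1031] [-1.0023 -0.4603  0.3625 -0.0799]
mid 0.03 [-0.7542 -0.6654  0.5022 -0.2833] [-0.9632 -0.6432  0.4957 -0.1397]
mid 0.1 [-0.7035 -0.7862  0.5949 -0.3479] [-0.9611 -0.6535  0.5032 -0.143 ]
mid 0.2 [-0.703  -0.7875  0.5959 -0.3486] [-0.9607 -0.6557  0.5049 -0.1437]
mid 0.4 [-0.7029 -0.7876  0.596  -0.3487] [-0.9603 -0.6579  0.5065 -0.1444]
zero 0.002 [-1.0925  0.0044  0.002   0.0941] [-1.1241  0.0223  0.0226  0.0894]
zero 0.01 [-1.0312 -0.1093  0.0855  0.0286] [-1.0918 -0.0987  0.1066  0.0456]
zero 0.03 [-0.9779 -0.2095  0.1595 -0.0288] [-1.0852 -0.1238  0.1241  0.0367]
zero 0.1 [-0.9671 -0.2298  0.1745 -0.0404] [-1.0899 -0.1061  0.1118  0.043 ]
zero 0.2 [-0.9677 -0.2287  0.1737 -0.0397] [-1.0915 -0.1002  0.1076  0.0451]
zero 0.4 [-0.968  -0.2281  0.1733 -0.0394] [-1.0924 -0.0967  0.1052  0.0463]
```

Run:
```python
from sim import *
q=np.array(D[1][0]);p,R=FK(q)
for s in (1,-1):
    qq=q.copy()
    for i in range(1,13):
        qq=track(qq,p[3],Ro.from_euler('z',s*0.2*i)*R,4); 
        if i%3==0: print(s*.2*i,qq.round(3),FK(qq)[0][1].round())
```

```text
0.6000000000000001 [-1.026  0.702 -0.117  1.372  0.09   1.069  0.625] [210. 293. 763.]
1.2000000000000002 [-0.941  0.716 -0.276  1.366  0.205  1.083  1.137] [238. 279. 758.]
1.8 [-0.86   0.74  -0.433  1.358  0.32   1.108  1.651] [266. 266. 749.]
2.4000000000000004 [-0.786  0.772 -0.585  1.349  0.433  1.145  2.168] [295. 255. 737.]
-0.6000000000000001 [-1.2    0.702  0.204  1.383 -0.145  1.074 -0.39 ] [156. 325. 763.]
-1.2000000000000002 [-1.284  0.715  0.365  1.388 -0.264  1.09  -0.894] [130. 343. 758.]
-1.8 [-1.364  0.738  0.524  1.394 -0.384  1.116 -1.398] [104. 361. 750.]
-2.4000000000000004 [-1.438  0.77   0.682  1.402 -0.503  1.151 -1.903] [ 79. 381. 738.]
```

Run:
```python
import cv2,numpy as np
a=cv2.imread("pics/top0.png");b=cv2.imread("pics/scene0.png")
f=lambda im,x,y,w,h,s:cv2.resize(im[y:y+h,x:x+w],None,fx=s,fy=s,interpolation=cv2.INTER_CUBIC)
cv2.imwrite("pics/c4.png",f(a,315,200,75,75,8)); cv2.imwrite("pics/c5.png",f(b,315,290,75,90,6.66))
```

View pics/c4.png

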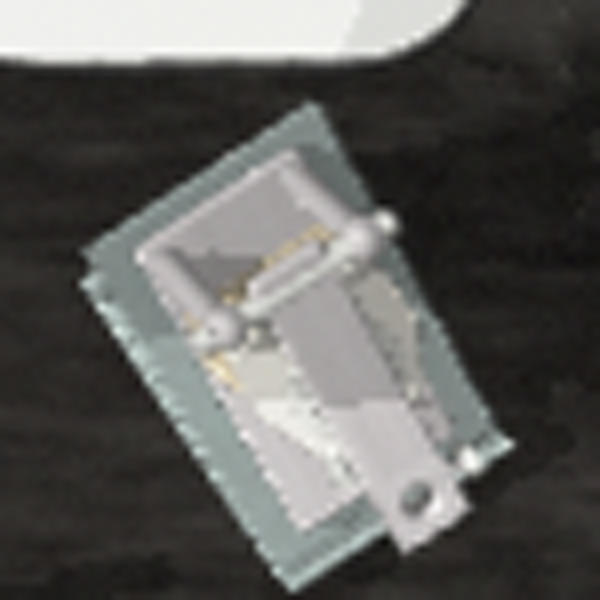

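View pics/c5.png

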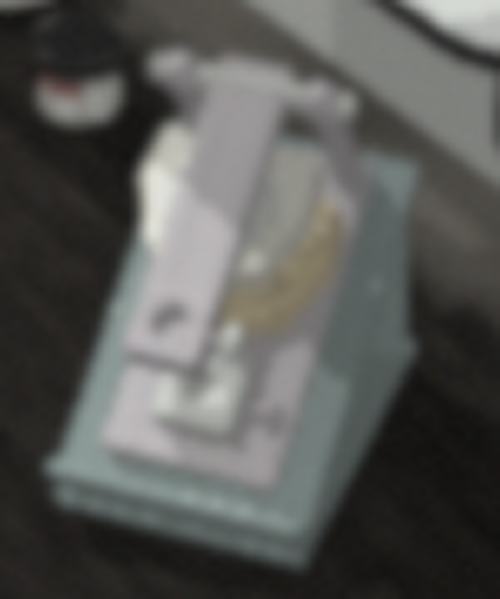

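Run:
```python
from h import *
T=lambda u,v:[u/8+315,v/8+200]
S=lambda u,v:[u/6.66+315,v/6.66+290]
# stand local corners: (x,y): rear-right(image top) is -y side? x up slope, y left of x
hx,hy=67.5,50
obs=[('top',T(315,103),(1,-1)),('top',T(88,253),(1,1)),('top',T(292,590),(-1,1)),('top',T(513,443),(-1,-1)),
('scene',S(47,468),(-1,1)),('scene',S(302,528),(-1,-1)),('scene',S(417,165),(1,-1))]
def f(p,w=False):
    x,y,yaw,zf,zr=p; out=[]
    c,s=np.cos(yaw),np.sin(yaw)
    for cam,uv,(a,b) in obs:
        P=[x+c*a*hx-s*b*hy,y+s*a*hx+c*b*hy,zr if a>0 else zf]
        out.append(proj(cam,P)[0]-uv)
    return np.concatenate(out)
s=least_squares(f,[540,130,.55,12,90]);print(s.x.round(3),s.fun.round(2))
g=np.array([T(403,553),T(468,507)])
P=[onz('top',u,95) for u in g];d=P[0]-P[1];print('boss front edge',P,np.arctan2(-d[0],d[1]),np.linalg.norm(d))
print(tri(T(415,497),S(167,318)))
for uv,c in ((T(415,497),'top'),(S(167,318),'scene')):print(onz(c,uv,100))
c4=tri(T(403,553),S(128,350)); print(c4)
```

```text
[565.585 128.953   0.583  20.462  92.348] [ 1.01  0.58  0.43  1.   -0.49 -0.98 -0.52 -1.15  0.09 -0.26 -0.25  0.26
 -0.42 -0.13]
boss front edge [array([489.6504097 ,  98.15460723,  95.        ]), array([505.83484923,  74.83346068,  95.        ])] 0.6066751344895691 28.38682721046621
(array([509.41127552,  94.21953097, 102.04701814]), array([ 0.06, -0.1 , -0.1 ,  0.01]))
[509.22482478  94.17659901 100.        ]
[511.14971487  96.24052326 100.        ]
(array([491.85915821,  96.74072339,  93.93583633]), array([ 0.45, -0.77, -0.75,  0.1 ]))
```

```bash
cat > plan.py <<'E'
from sim import *
lim=np.array([[-3.06,3.06],[-0.37,2.12],[-1.25,1.32],[0.18,2.47],[-1.1,4.24],[0.23,1.98],[-2.94,2.94]])
A=np.array([-.5*np.cos(.59),-.5*np.sin(.59),.8660]);E=np.array([509.4,94.2,101.])
PIN=np.array([465.5,332.5,107.])
def boxd(P,lo,hi): return np.linalg.norm(np.maximum(0,np.maximum(lo-P,P-hi)),axis=-1)
LO=np.array([245,-312,722.]);HI=np.array([352,312,760.])
def clear(q):
    pts,_=FK(q); b=1e9
    t=np.linspace(0,1,25)[:,None]
    la=np.array([330,-30,740.])+np.linspace(0,1,30)[:,None]*np.array([450,0,-240.])
    for i in range(3):
        S=pts[i]+t*(pts[i+1]-pts[i])
        b=min(b,boxd(S,LO,HI).min(),np.linalg.norm(S[:,None]-la[None],axis=2).min()-25)
    return b
def toolR(ax,th,be):
    """pin axis ax; hand dir tilted th from ax toward azimuth be (about ax, measured from world x projected). jaw axis x perpendicular"""
    ax=ax/np.linalg.norm(ax);u=np.array([1,0,0])-ax[0]*ax;u/=np.linalg.norm(u);v=np.cross(ax,u)
    d=np.cos(be)*u+np.sin(be)*v
    z=-(np.cos(th)*ax+np.sin(th)*d); x=np.cross(ax,d); y=np.cross(z,x)
    return Ro.from_matrix(np.c_[x,y,z])
def grasp_tcp(G,R): return G+R.apply([0,0,19.])
def ik(P,R,q3,q0):
    def f(v):
        q=np.r_[v[:2],q3,v[2:]]
        p,Rn=FK(q); return np.r_[(p[3]-P)/300,(R.inv()*Rn).as_rotvec()]
    ql=np.delete(lim,2,0)
    s=least_squares(f,np.clip(np.delete(q0,2),ql[:,0]+.01,ql[:,1]-.01),bounds=(ql[:,0],ql[:,1]),max_nfev=60)
    return (np.r_[s.x[:2],q3,s.x[2:]] if s.cost<1e-6 else None)
E
cat > search.py <<'E'
from plan import *
import sys
from multiprocessing import Pool
def seeds(P):
    az=np.arctan2(P[1],P[0])
    return [np.array([-az-.6*s,.8,s,1.4,-.5*s,1.2,q7]) for s in (0,) for q7 in (-1.5,1.5)]
def job(a):
    name,th,be=a;out=[]
    goals={'pick':(PIN,np.array([0,0,1.])),'hi':(E+110*A,A),'lo':(E+31*A,A)}
    G,ax=goals[name]; R=toolR(ax,th,be);P=grasp_tcp(G,R)
    for flip in (0,1):
        Rf=R*Z(np.pi*flip)
        for sgn in (1,-1):
            q=None
            for m in np.arange(0,1.26,.2):
                q3=sgn*m
                c=None
                for s in ([q] if q is not None else [])+seeds(P):
                    c=ik(P,Rf,q3,s)
                    if c is not None: break
                q=c
                if c is not None: out.append((name,round(th,2),round(be,2),flip,round(q3,2),round(clear(c)),c.round(2).tolist()))
    return out
if __name__=="__main__":
    jobs=[(n,np.radians(t),b) for n in ('pick','hi','lo') for t in (0,20,40,60) for b in (np.radians(range(0,360,30)) if 1 else 0)]
    with Pool() as p: r=sum(p.map(job,jobs,chunksize=2),[])
    import pickle;pickle.dump(r,open('s.pkl','wb'))
    for n in ('pick','hi','lo'):
        print(n,len([x for x in r if x[0]==n]))
        for t in (0,20,40,60):
            rr=[x for x in r if x[0]==n and x[1]==round(np.radians(t),2)]
            for q3 in sorted({x[4] for x in rr}):
                b=max((x for x in rr if x[4]==q3),key=lambda x:x[5]); print(n,t,q3,b[5],'be',b[2],b[3],b[6])
E
nproc; time OMP_NUM_THREADS=1 timeout 570 python3 search.py
```

```text
4
pick 969
pick 0 -1.2 26 be 0.0 0 [-0.03, 1.08, -1.2, 1.81, 1.14, 1.13, -0.08]
pick 0 -1.0 25 be 0.0 0 [-0.1, 0.96, -1.0, 1.82, 1.0, 0.97, 0.02]
pick 0 -0.8 57 be 0.0 0 [-0.19, 0.87, -0.8, 1.82, 0.84, 0.83, 0.15]
pick 0 -0.6 27 be 0.0 0 [-0.3, 0.8, -0.6, 1.83, 0.66, 0.72, 0.3]
pick 0 -0.4 0 be 0.0 0 [-0.42, 0.75, -0.4, 1.84, 0.46, 0.64, 0.48]
pick 0 -0.2 0 be 0.0 0 [-0.54, 0.72, -0.2, 1.85, 0.24, 0.59, 0.68]
pick 0 0.0 0 be 0.0 0 [-0.67, 0.71, 0.0, 1.86, -0.0, 0.57, 0.9]
pick 0 0.2 0 be 0.0 0 [-0.8, 0.72, 0.2, 1.87, -0.24, 0.58, 1.13]
pick 0 0.4 0 be 0.0 0 [-0.92, 0.74, 0.4, 1.88, -0.47, 0.62, 1.34]
pick 0 0.6 18 be 0.0 0 [-1.04, 0.78, 0.6, 1.89, -0.68, 0.69, 1.54]
pick 0 0.8 71 be 0.0 0 [-1.15, 0.85, 0.8, 1.89, -0.86, 0.79, 1.71]
pick 0 1.0 130 be 0.0 0 [-1.24, 0.94, 1.0, 1.9, -1.01, 0.92, 1.85]
pick 20 -1.2 120 be 1.57 0 [-0.23, 1.18, -1.2, 1.61, 1.12, 1.56, 1.46]
pick 20 -1.0 126 be 1.57 0 [-0.29, 1.07, -1.0, 1.61, 1.0, 1.4, 1.54]
pick 20 -0.8 129 be 1.05 0 [-0.32, 1.01, -0.8, 1.52, 0.72, 1.31, 1.3]
pick 20 -0.6 103 be 0.52 0 [-0.33, 0.95, -0.6, 1.5, 0.42, 1.18, 1.06]
pick 20 -0.
[... 7569 characters left out ...]
 4.71 0 [0.85, 1.27, -0.6, 2.02, -1.08, 0.85, 1.79]
lo 60 -0.4 138 be 5.24 0 [0.57, 1.09, -0.4, 1.77, -0.73, 1.12, 1.63]
lo 60 -0.2 134 be 5.24 0 [0.44, 1.06, -0.2, 1.78, -0.86, 1.23, 1.76]
lo 60 0.0 133 be 5.24 0 [0.32, 1.05, 0.0, 1.79, -0.97, 1.35, 1.87]
lo 60 0.2 78 be 5.24 0 [0.2, 1.06, 0.2, 1.8, -1.06, 1.48, 1.96]
lo 60 0.4 114 be 2.09 0 [-1.12, 0.98, 0.4, 2.31, 1.53, 0.72, 0.87]
lo 60 0.6 173 be 2.09 0 [-1.24, 1.04, 0.6, 2.32, 1.53, 0.54, 0.86]
lo 60 0.8 241 be 2.09 0 [-1.36, 1.12, 0.8, 2.32, 1.54, 0.34, 0.85]
lo 60 1.0 197 be 1.57 0 [-1.27, 1.07, 1.0, 2.04, -0.12, 0.56, 2.43]
lo 60 1.2 270 be 1.57 0 [-1.34, 1.21, 1.2, 2.05, -0.49, 0.62, 2.81]
real	1m46.510s
user	6m26.531s
sys	0m0.300s
```

```bash
cat > search2.py <<'E'
from plan import *
from multiprocessing import Pool
q0=np.array(D[2][0])
def seg(q,P,R,n):
    """returns q, minclear, limit margin along path"""
    mc=1e9;ml=9
    p,Rc=FK(q);Ps=p[3];dr=(R*Rc.inv()).as_rotvec()
    for i in range(1,n+1):
        q=track(q,Ps+(P-Ps)*i/n,Ro.from_rotvec(dr*i/n)*Rc,2)
        if not np.all(np.isfinite(q)) or np.abs(q).max()>6: return q,-99,-99
        mc=min(mc,clear(q));ml=min(ml,(q-lim[:,0]).min(),(lim[:,1]-q).min())
    return q,mc,ml
def pj(a):
    th,b1,fl=a;out=[]
    th_=np.radians(th);R=toolR(np.array([0,0,1.]),th_,np.radians(b1))*Z(np.pi*fl)
    q,c1,l1=seg(q0,grasp_tcp(PIN+[0,0,90],R),R,10)
    if l1<-.3: return out
    q,c2,l2=seg(q,grasp_tcp(PIN,R),R,5); qp=q
    q,c3,l3=seg(q,grasp_tcp(PIN+[0,0,90],R),R,5)
    if min(l2,l3)<-.3: return out
    for b2 in range(40,150,15):
        R2=toolR(A,th_,np.radians(b2))*Z(np.pi*fl)
        qh,c4,l4=seg(q,grasp_tcp(E+110*A,R2),R2,10)
        if l4<-.3: continue
        ql,c5,l5=seg(qh,grasp_tcp(E+31*A,R2),R2,6)
        out.append((min(c1,c2,c3,c4,c5),min(l1,l2,l3,l4,l5),th,b1,fl,b2,[round(c) for c in (c1,c2,c3,c4,c5)],[round(x,2) for x in (l1,l2,l3,l4,l5)],qp.round(2).tolist(),qh.round(2).tolist(),ql.round(2).tolist()))
    return out
if __name__=="__main__":
    jobs=[(t,b,f) for t in (40,50,60,70) for b in range(20,130,15) for f in (0,1)]
    with Pool() as p: r=sum(p.map(pj,jobs,chunksize=1),[])
    ok=[x for x in r if x[1]>0.02]; ok.sort(key=lambda x:-x[0])
    print(len(r),len(ok))
    for x in ok[:8]: print(*x)
    r=[x for x in r if x[1]>-.3];r.sort(key=lambda x:-min(x[0],x[1]*300+100))
    for x in r[:8]: print(*x)
E
time OMP_NUM_THREADS=1 timeout 570 python3 search2.py
```

```text
404 171
147.05794838549 0.05548929496097066 70 80 1 100 [147, 264, 253, 162, 174] [np.float64(0.06), np.float64(0.08), np.float64(0.06), np.float64(0.19), np.float64(0.36)] [-1.14, 1.37, 0.57, 1.02, 0.12, 1.86, -0.88] [-1.32, 0.96, 0.86, 2.13, 0.51, 0.67, -1.27] [-1.25, 1.1, 0.78, 2.02, 0.46, 0.65, -1.3]
147.05794838549 0.05548929496097066 70 80 1 115 [147, 264, 253, 197, 282] [np.float64(0.06), np.float64(0.08), np.float64(0.06), np.float64(0.17), np.float64(0.17)] [-1.14, 1.37, 0.57, 1.02, 0.12, 1.86, -0.88] [-1.48, 1.13, 1.0, 2.29, 0.76, 0.4, -1.49] [-1.42, 1.25, 0.9, 2.17, 0.69, 0.41, -1.52]
139.06754733039622 0.08600896801864089 70 95 1 100 [139, 256, 246, 166, 172] [np.float64(0.09), np.float64(0.31), np.float64(0.29), np.float64(0.34), np.float64(0.36)] [-1.25, 1.31, 0.56, 1.21, 0.26, 1.62, -0.84] [-1.31, 0.96, 0.85, 2.13, 0.52, 0.67, -1.28] [-1.25, 1.1, 0.78, 2.02, 0.46, 0.65, -1.31]
139.06754733039622 0.08600896801864089 70 95 1 115 [139, 256, 246, 213, 281] [np.float64(0.09), np.float64(0.31), np.float64(0.29), np.float64(0.17), np.float64(0.17)] [-1.25, 1.31, 0.56, 1.21, 0
[... 3063 characters left out ...]
 0.68, -1.3] [-1.24, 1.09, 0.76, 2.02, 0.48, 0.66, -1.33]
122.9033046109936 0.14460639079717374 70 125 1 115 [123, 270, 262, 254, 274] [np.float64(0.14), np.float64(0.73), np.float64(0.73), np.float64(0.18), np.float64(0.18)] [-1.47, 1.21, 0.56, 1.64, 0.56, 1.12, -0.91] [-1.47, 1.11, 0.97, 2.29, 0.8, 0.42, -1.53] [-1.41, 1.24, 0.88, 2.17, 0.73, 0.42, -1.56]
120.43953678171825 0.07270374655251444 60 80 1 100 [137, 214, 204, 120, 132] [np.float64(0.07), np.float64(0.22), np.float64(0.2), np.float64(0.25), np.float64(0.21)] [-1.14, 1.26, 0.55, 1.14, 0.08, 1.69, -0.9] [-1.32, 0.86, 0.9, 2.22, 0.53, 0.49, -1.23] [-1.25, 1.01, 0.81, 2.13, 0.48, 0.44, -1.27]
real	1m3.155s
user	4m3.182s
sys	0m0.241s
```

```bash
cat > go.py <<'E'
from plan import *
import sys
def rows(P,R,maxd=45,maxr=.15,base=None,show=True):
    s=ctrl.read_state(); q=s['qpos'];Pc=s['eef_pos'];Rc=Ro.from_euler('xyz',s['tool_rot'])
    d=Rc.inv().apply(P-Pc)/1000;rv=(Rc.inv()*R).as_rotvec()
    n=int(max(np.ceil(np.linalg.norm(d)*1000/maxd),np.ceil(np.linalg.norm(rv)/maxr),1))
    print('clock',s['clock'],'q',q.round(3).tolist(),'eef',Pc.round(1),'F',s['force'].round(1),'w',round(s['width'],1))
    print('d',d.round(4).tolist(),'rv',rv.round(4).tolist(),'n',n)
    qq=q.copy();mc=[]
    for i in range(1,n+1):
        qq=track(qq,Pc+(P-Pc)*i/n,Rc*Ro.from_rotvec(rv*i/n),2);mc.append(round(clear(qq)))
    print('pred q',qq.round(3).tolist(),'clear',mc)
    for i in range(1,n+1): print('['+', '.join(f'{v:g}' for v in np.r_[(d*i/n).round(4),(rv*i/n).round(3)])+'],')
TH=np.radians(60);B1=np.radians(65)
RP=toolR(np.array([0,0,1.]),TH,B1)*Z(np.pi)
PIN=np.array([465.6,332.4,107.])
E
python3 -c "
from go import *
rows(grasp_tcp(PIN+[0,0,90],RP),RP)"
```

```text
clock 2.075 q [-1.137, 1.042, 0.071, 0.653, -0.011, 1.953, 0.107] eef [339.1 605.  266.7] F [-0.1 -0.6 -0.2] w 85.3
d [-0.1569, 0.2172, 0.1773] rv [-0.3935, -0.458, 1.5725] n 12
pred q [-1.04, 1.198, 0.582, 1.011, -0.017, 1.958, -0.955] clear [147, 146, 147, 150, 155, 160, 167, 175, 184, 194, 205, 216]
[-0.0131, 0.0181, 0.0148, -0.033, -0.038, 0.131],
[-0.0262, 0.0362, 0.0295, -0.066, -0.076, 0.262],
[-0.0392, 0.0543, 0.0443, -0.098, -0.115, 0.393],
[-0.0523, 0.0724, 0.0591, -0.131, -0.153, 0.524],
[-0.0654, 0.0905, 0.0739, -0.164, -0.191, 0.655],
[-0.0785, 0.1086, 0.0886, -0.197, -0.229, 0.786],
[-0.0915, 0.1267, 0.1034, -0.23, -0.267, 0.917],
[-0.1046, 0.1448, 0.1182, -0.262, -0.305, 1.048],
[-0.1177, 0.1629, 0.133, -0.295, -0.344, 1.179],
[-0.1308, 0.181, 0.1477, -0.328, -0.382, 1.31],
[-0.1438, 0.1991, 0.1625, -0.361, -0.42, 1.441],
[-0.1569, 0.2172, 0.1773, -0.394, -0.458, 1.573],
```

```bash
sed -i 's/^TH=.*/TH=np.radians(56);B1=np.radians(78)/' go.py; python3 -c "
from go import *
rows(grasp_tcp(PIN+[0,0,90],RP),RP)
for b in (90,100,110):
  q=np.array([-1.137,1.042,.071,.653,-.011,1.953,.107])
  from search2 import seg
  for G,R,n in ((PIN+[0,0,90],RP,10),(PIN,RP,5),(PIN+[0,0,90],RP,5),(E+110*A,toolR(A,TH,np.radians(b))*Z(np.pi),10),(E+31*A,toolR(A,TH,np.radians(b))*Z(np.pi),6)):
    q,c,l=seg(q,grasp_tcp(G,R),R,n);print(b,q.round(2).tolist(),round(c),round(l,2))
"
```

```text
clock 2.075 q [-1.137, 1.042, 0.071, 0.653, -0.011, 1.953, 0.107] eef [339.1 605.  266.7] F [-0.1 -0.6 -0.2] w 85.3
d [-0.1556, 0.2208, 0.1778] rv [-0.451, -0.2729, 1.4145] n 11
pred q [-1.13, 1.115, 0.564, 1.169, 0.084, 1.743, -0.866] clear [140, 134, 132, 133, 135, 140, 146, 154, 163, 174, 185]
[-0.0141, 0.0201, 0.0162, -0.041, -0.025, 0.129],
[-0.0283, 0.0401, 0.0323, -0.082, -0.05, 0.257],
[-0.0424, 0.0602, 0.0485, -0.123, -0.074, 0.386],
[-0.0566, 0.0803, 0.0647, -0.164, -0.099, 0.514],
[-0.0707, 0.1003, 0.0808, -0.205, -0.124, 0.643],
[-0.0849, 0.1204, 0.097, -0.246, -0.149, 0.772],
[-0.099, 0.1405, 0.1132, -0.287, -0.174, 0.9],
[-0.1132, 0.1606, 0.1293, -0.328, -0.198, 1.029],
[-0.1273, 0.1806, 0.1455, -0.369, -0.223, 1.157],
[-0.1415, 0.2007, 0.1617, -0.41, -0.248, 1.286],
[-0.1556, 0.2208, 0.1778, -0.451, -0.273, 1.415],
90 [-1.13, 1.11, 0.56, 1.17, 0.08, 1.74, -0.87] 132 0.08
90 [-1.12, 1.23, 0.54, 1.17, 0.04, 1.65, -0.91] 195 0.26
90 [-1.13, 1.11, 0.56, 1.17, 0.08, 1.74, -0.87] 185 0.24
90 [-1.2, 0.76, 0.82, 2.16, 0.38, 0.57, -1.11] 57 0.31
90 [-1.13, 0.91, 0.74, 2.08, 0.32, 0.51, -1.14] 61 0.28
100 [-1.13, 1.11, 0.56, 1.17, 0.08, 1.74, -0.87] 132 0.08
100 [-1.12, 1.23, 0.54, 1.17, 0.04, 1.65, -0.91] 195 0.26
100 [-1.13, 1.11, 0.56, 1.17, 0.08, 1.74, -0.87] 185 0.24
100 [-1.31, 0.82, 0.92, 2.26, 0.54, 0.41, -1.2] 101 0.18
100 [-1.24, 0.98, 0.83, 2.17, 0.48, 0.36, -1.24] 116 0.13
110 [-1.13, 1.11, 0.56, 1.17, 0.08, 1.74, -0.87] 132 0.08
110 [-1.12, 1.23, 0.54, 1.17, 0.04, 1.65, -0.91] 195 0.26
110 [-1.13, 1.11, 0.56, 1.17, 0.08, 1.74, -0.87] 185 0.24
110 [-1.43, 0.95, 1.06, 2.36, 0.71, 0.2, -1.31] 130 -0.03
110 [-1.36, 1.1, 0.96, 2.27, 0.65, 0.16, -1.37] 192 -0.07
```

```bash
sed -i 's/^TH=.*/TH=np.radians(60);B1=np.radians(80)/; s/332.4,107.\])/332.4,110.])/' go.py; python3 -c "
from go import *
rows(grasp_tcp(PIN+[0,0,80],RP),RP)"
```

```text
clock 2.075 q [-1.137, 1.042, 0.071, 0.653, -0.011, 1.953, 0.107] eef [339.1 605.  266.7] F [-0.1 -0.6 -0.2] w 85.3
d [-0.1533, 0.2215, 0.1833] rv [-0.5251, -0.3024, 1.3824] n 11
pred q [-1.146, 1.157, 0.57, 1.15, 0.118, 1.77, -0.851] clear [142, 138, 137, 140, 145, 152, 161, 170, 182, 194, 208]
[-0.0139, 0.0201, 0.0167, -0.048, -0.027, 0.126],
[-0.0279, 0.0403, 0.0333, -0.095, -0.055, 0.251],
[-0.0418, 0.0604, 0.05, -0.143, -0.082, 0.377],
[-0.0557, 0.0805, 0.0666, -0.191, -0.11, 0.503],
[-0.0697, 0.1007, 0.0833, -0.239, -0.137, 0.628],
[-0.0836, 0.1208, 0.1, -0.286, -0.165, 0.754],
[-0.0975, 0.1409, 0.1166, -0.334, -0.192, 0.88],
[-0.1115, 0.1611, 0.1333, -0.382, -0.22, 1.005],
[-0.1254, 0.1812, 0.1499, -0.43, -0.247, 1.131],
[-0.1393, 0.2013, 0.1666, -0.477, -0.275, 1.257],
[-0.1533, 0.2215, 0.1833, -0.525, -0.302, 1.382],
```

>>> {"op": "move_arm", "data": {
  "moves": [
    [[-0.014, 0.02, 0.017, -0.048, -0.027, 0.126], [-0.028, 0.04, 0.033, -0.095, -0.055, 0.251], [-0.042, 0.06, 0.05, -0.143, -0.082, 0.377], [-0.056, 0.08, 0.067, -0.191, -0.11, 0.503], [-0.07, 0.1, 0.083, -0.239, -0.137, 0.628], [-0.07, 0.1, 0.083, -0.239, -0.137, 0.628]]
  ],
  "jaw": 0.5
}}

```text
clock: 2.82
eef_pos: [395.3, 471.9, 231.0]
tool_rot: [2.552, 0.45, 0.47]
force: [-0.5, 0.3, -0.1]
width: 43.1
```

```bash
python3 -c "
from go import *
rows(grasp_tcp(PIN+[0,0,80],RP),RP)
q=np.array([-1.137,1.042,.071,.653,-.011,1.953,.107]);s=ctrl.read_state()
q=track(q,s['eef_pos'],Ro.from_euler('xyz',s['tool_rot']),20);print(q.round(3),FK(s['qpos'])[0][3]-s['eef_pos'])"
```

```text
clock 2.825 q [-1.182, 1.006, 0.302, 0.994, 0.092, 1.806, -0.332] eef [395.3 471.9 231. ] F [-0.5  0.3 -0.1] w 43.1
d [0.0126, 0.1129, 0.1358] rv [-0.2899, -0.1663, 0.7516] n 6
pred q [-1.149, 1.159, 0.577, 1.15, 0.114, 1.769, -0.847] clear [150, 159, 170, 182, 195, 209]
[0.0021, 0.0188, 0.0226, -0.048, -0.028, 0.125],
[0.0042, 0.0376, 0.0453, -0.097, -0.055, 0.251],
[0.0063, 0.0565, 0.0679, -0.145, -0.083, 0.376],
[0.0084, 0.0753, 0.0905, -0.193, -0.111, 0.501],
[0.0105, 0.0941, 0.1131, -0.242, -0.139, 0.626],
[0.0126, 0.1129, 0.1358, -0.29, -0.166, 0.752],
[-1.181  0.998  0.295  1.001  0.098  1.807 -0.335] [ 1.48705477  1.64109886 -3.48971843]
```

>>> {"op": "move_arm", "data": {
  "moves": [
    [[0.002, 0.019, 0.023, -0.048, -0.028, 0.125], [0.004, 0.038, 0.045, -0.097, -0.055, 0.251], [0.006, 0.056, 0.068, -0.145, -0.083, 0.376], [0.0085, 0.075, 0.0905, -0.193, -0.111, 0.501], [0.0105, 0.094, 0.113, -0.242, -0.139, 0.626], [0.0126, 0.1129, 0.1358, -0.29, -0.166, 0.752], [0.0126, 0.1129, 0.1358, -0.29, -0.166, 0.752], [0.0126, 0.1129, 0.1358, -0.29, -0.166, 0.752]]
  ]
}}

```text
clock: 3.82
eef_pos: [462.9, 319.3, 181.1]
tool_rot: [2.101, 0.001, -0.171]
force: [-0.2, -0.2, 0.1]
width: 42.9
```

```bash
python3 -c "
from go import *
for n in ('scene','top'):
  im=get_image(n)['color'];cv2.imwrite(f'pics/{n}1.png',im)
rows(grasp_tcp(PIN,RP),RP)"
```

```text
clock 3.925 q [-1.144, 1.17, 0.573, 1.131, 0.11, 1.77, -0.848] eef [463.  319.4 181.6] F [-0.1 -0.2  0.2] w 42.6
d [0.0003, -0.0683, 0.0437] rv [-0.0065, -0.0031, 0.0013] n 2
pred q [-1.138, 1.26, 0.552, 1.14, 0.073, 1.693, -0.893] clear [232, 256]
[0.0001, -0.0342, 0.0219, -0.003, -0.002, 0.001],
[0.0003, -0.0683, 0.0437, -0.007, -0.003, 0.001],
```

View pics/scene1.png

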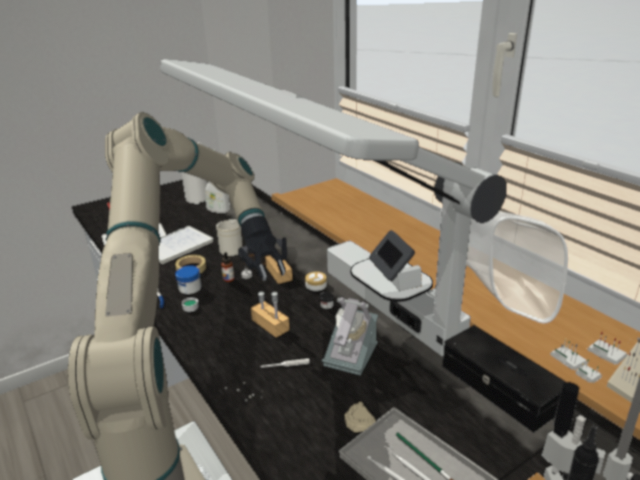

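View pics/top1.png

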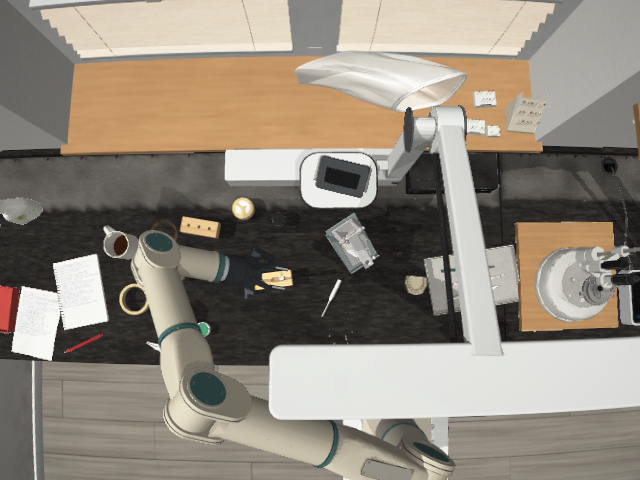

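Run:
```python
import cv2,numpy as np
a=cv2.imread("pics/top1.png");b=cv2.imread("pics/scene1.png")
f=lambda im,x,y,w,h,s:cv2.resize(im[y:y+h,x:x+w],None,fx=s,fy=s,interpolation=cv2.INTER_CUBIC)
cv2.imwrite("pics/c6.png",np.hstack([f(a,225,245,80,60,5),f(b,225,240,80,100,5)[200:500] if 0 else f(b,235,240,80,60,5)]))
```

```text
(no output)
```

View pics/c6.png

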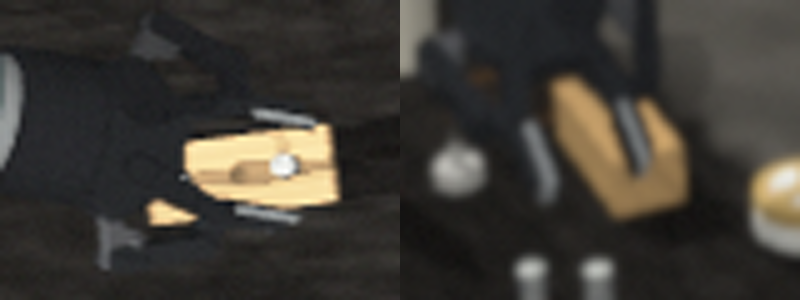

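>>> {"op": "move_arm", "data": {
  "moves": [
    [[0, -0.017, 0.011, 0, 0, 0], [0, -0.034, 0.022, 0, 0, 0], [0, -0.048, 0.031, -0.003, 0, 0], [0, -0.058, 0.037, -0.006, -0.003, 0], [0, -0.0683, 0.0437, -0.006, -0.003, 0.001], [0, -0.0683, 0.0437, -0.006, -0.003, 0.001], [0, -0.0683, 0.0437, -0.006, -0.003, 0.001]]
  ]
}}

```text
clock: 4.8
eef_pos: [463.3, 314.0, 100.6]
tool_rot: [2.092, -0.002, -0.177]
force: [0.3, 0.4, 0.1]
width: 42.8
```

Run:
```python
from go import *
c=[]
for n,x,y in (('top',225,245),('scene',230,260)):
  im=get_image(n)['color'];c.append(cv2.resize(im[y:y+60,x:x+80],None,fx=5,fy=5,interpolation=cv2.INTER_CUBIC))
cv2.imwrite('pics/c7.png',np.hstack(c))
rows(grasp_tcp(PIN,RP),RP)
```

```text
clock 4.9 q [-1.131, 1.273, 0.552, 1.13, 0.072, 1.691, -0.896] eef [463.3 314.1 100.8] F [-0.5 -0.6  0.2] w 42.5
d [-0.0009, -0.0013, -0.0015] rv [0.0021, 0.0013, -0.0034] n 1
pred q [-1.138, 1.26, 0.551, 1.139, 0.074, 1.693, -0.893] clear [256]
[-0.0009, -0.0013, -0.0015, 0.002, 0.001, -0.003],
```

View pics/c7.png

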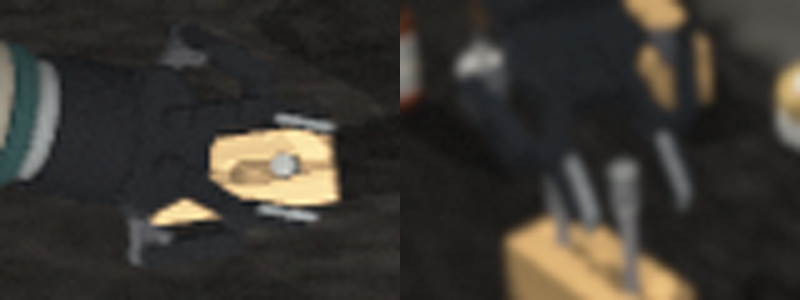

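>>> {"op": "move_arm", "data": {
  "moves": [
    [[-0.0009, -0.0013, -0.0015, 0.002, 0.001, -0.003], [-0.0009, -0.0013, -0.0015, 0.002, 0.001, -0.003], [-0.0009, -0.0013, -0.0015, 0.002, 0.001, -0.003], [-0.0009, -0.0013, -0.0015, 0.002, 0.001, -0.003], [-0.0009, -0.0013, -0.0015, 0.002, 0.001, -0.003], [-0.0009, -0.0013, -0.0015, 0.002, 0.001, -0.003], [-0.0009, -0.0013, -0.0015, 0.002, 0.001, -0.003]]
  ],
  "jaw": 0
}}

```text
clock: 5.78
eef_pos: [462.6, 315.9, 100.1]
tool_rot: [2.093, 0.0, -0.175]
force: [1.2, 0.2, 3.7]
width: 12.2
```

Run:
```python
from go import *
c=[]
for n,x,y in (('top',225,245),('scene',230,260)):
  im=get_image(n)['color'];c.append(cv2.resize(im[y:y+60,x:x+80],None,fx=5,fy=5,interpolation=cv2.INTER_CUBIC))
cv2.imwrite('pics/c8.png',np.hstack(c))
s=ctrl.read_state()
rows(s['eef_pos']+[0,0,90],Ro.from_euler('xyz',s['tool_rot']))
print(s['tool_rot'])
```

```text
clock 5.875 q [-1.132, 1.274, 0.55, 1.127, 0.071, 1.692, -0.895] eef [462.6 315.9 100.1] F [0.9 0.9 3.6] w 11.9
d [-0.0, 0.078, -0.0449] rv [0.0, 0.0, 0.0] n 3
pred q [-1.149, 1.147, 0.577, 1.149, 0.121, 1.781, -0.843] clear [238, 221, 204]
[-0, 0.026, -0.015, 0, 0, 0],
[-0, 0.052, -0.0299, 0, 0, 0],
[-0, 0.078, -0.0449, 0, 0, 0],
[ 2.09317024e+00  1.90251278e-04 -1.75118096e-01]
```

View pics/c8.png

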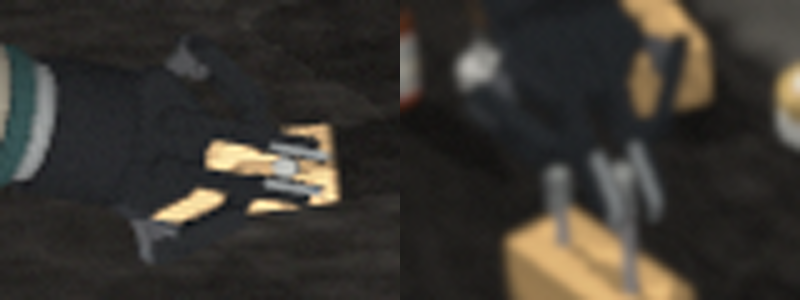

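>>> {"op": "move_arm", "data": {
  "moves": [
    [[0, 0.0087, -0.005, 0, 0, 0], [0, 0.0173, -0.01, 0, 0, 0], [0, 0.026, -0.015, 0, 0, 0], [0, 0.039, -0.0225, 0, 0, 0], [0, 0.052, -0.03, 0, 0, 0], [0, 0.065, -0.0375, 0, 0, 0], [0, 0.078, -0.045, 0, 0, 0], [0, 0.078, -0.045, 0, 0, 0], [0, 0.078, -0.045, 0, 0, 0]]
  ]
}}

```text
clock: 7.0
eef_pos: [462.3, 316.0, 189.5]
tool_rot: [2.093, 0.001, -0.175]
force: [-0.8, -0.1, -0.9]
width: 12.3
```

Run:
```python
from go import *
c=[]
for n,x,y in (('top',225,235),('scene',230,230)):
  im=get_image(n)['color'];cv2.imwrite(f'pics/{n}2.png',im);c.append(cv2.resize(im[y:y+120,x:x+80],None,fx=5,fy=5,interpolation=cv2.INTER_CUBIC))
cv2.imwrite('pics/c9.png',np.hstack(c))
for t in ('long_pin_head','long_pin_foot'):
  for n in ('top','scene'): print(t,n,[(round(r['score'],2),np.round(r['uv'],1).tolist()) for r in models.place_of(n,t)][:4])
s=ctrl.read_state(); print(s['clock'],s['eef_pos'],s['tool_rot'],s['force'],s['width'])
```

```text
long_pin_head top [(0.56, [282.5, 277.7])]
long_pin_head scene [(0.51, [274.2, 270.0]), (0.24, [340.0, 337.9])]
long_pin_foot top [(0.5, [284.1, 277.5])]
long_pin_foot scene [(0.48, [270.9, 301.7])]
7.3 [462.41320976 315.90854789 189.46673364] [ 2.09275366e+00  9.96993342e-04 -1.75153567e-01] [-0.06823642 -0.76110054  0.32962692] 12.190477095780397
```

View pics/c9.png

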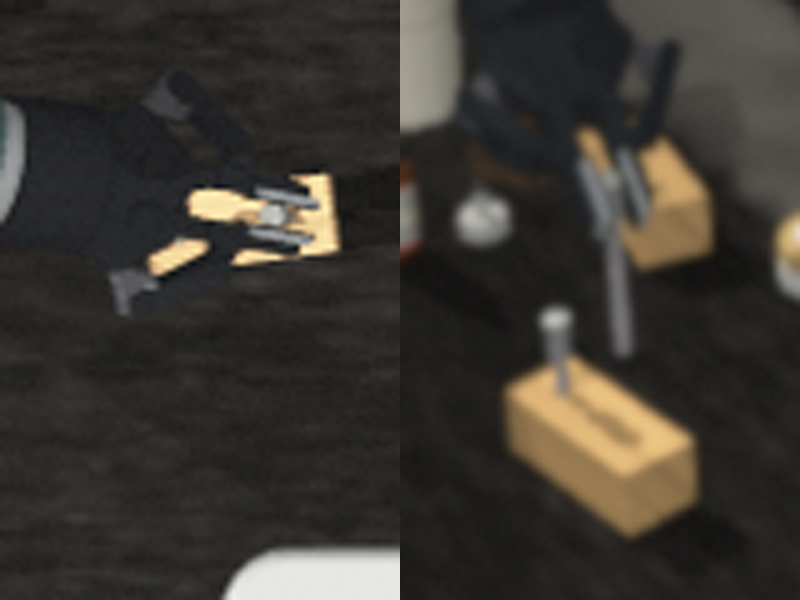

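Run:
```python
from go import *
s=ctrl.read_state();R=Ro.from_euler('xyz',s['tool_rot']);G=s['eef_pos']-R.apply([0,0,19.]);print(G)
for c in ('scene','top'):
    print(c,proj(c,[G+[0,0,10],G-[0,0,100],G-[0,0,3]]).round(1).tolist())
print(tri([279.7,277.8],[272.4,267]))
```

```text
[465.2925708  332.12496098 198.93970712]
scene [[271.7, 264.6], [274.5, 299.9], [272.0, 268.9]]
top [[279.8, 277.3], [282.7, 278.0], [280.2, 277.4]]
(array([465.29283794, 332.28766106, 201.63825358]), array([ 0.26, -0.49, -0.55,  0.03]))
```

```bash
cat >> go.py <<'E'
def insR(R,b):
    """tool rotation such that pin axis (currently vertical in tool frame R) is along A, hand azimuth b"""
    zt=np.array([0,0,1.])
    return toolR(A,TH,np.radians(b))*RP_.inv()*R
RP_=toolR(np.array([0,0,1.]),TH,B1)
E
python3 - <<'E'
from go import *
s=ctrl.read_state();R=Ro.from_euler('xyz',s['tool_rot'])
for b in (98,104,110):
    R2=insR(R,b); h=-R2.apply([0,0,1.]); print(b,(R2*R.inv()).apply([0,0,1]).round(3),A.round(3),'hand',h.round(2),'along stand x',(h@np.array([.866*np.cos(.59),.866*np.sin(.59),.5])).round(2))
    rows(grasp_tcp(E+115*A,R2),R2,maxr=.12)
E
```

```text
98 [-0.415 -0.278  0.866] [-0.415 -0.278  0.866] hand [-0.32  0.69  0.65] along stand x 0.43
clock 7.3 q [-1.143, 1.163, 0.577, 1.135, 0.116, 1.78, -0.842] eef [462.4 315.9 189.5] F [-0.1 -0.8  0.3] w 12.2
d [0.0516, 0.1296, 0.2276] rv [0.3141, 0.4182, 0.2444] n 6
pred q [-1.302, 0.837, 0.887, 2.205, 0.499, 0.526, -1.202] clear [171, 146, 130, 121, 112, 112]
[0.0086, 0.0216, 0.0379, 0.052, 0.07, 0.041],
[0.0172, 0.0432, 0.0759, 0.105, 0.139, 0.081],
[0.0258, 0.0648, 0.1138, 0.157, 0.209, 0.122],
[0.0344, 0.0864, 0.1517, 0.209, 0.279, 0.163],
[0.043, 0.108, 0.1896, 0.262, 0.348, 0.204],
[0.0516, 0.1296, 0.2276, 0.314, 0.418, 0.244],
104 [-0.415 -0.278  0.866] [-0.415 -0.278  0.866] hand [-0.4   0.69  0.61] along stand x 0.35
clock 7.3 q [-1.143, 1.163, 0.577, 1.135, 0.116, 1.78, -0.842] eef [462.4 315.9 189.5] F [-0.1 -0.8  0.3] w 12.2
d [0.0531, 0.1301, 0.2269] rv [0.2924, 0.5153, 0.2081] n 6
pred q [-1.371, 0.889, 0.948, 2.269, 0.597, 0.42, -1.269] clear [172, 150, 139, 135, 135, 150]
[0.0089, 0.0217, 0.0378, 0.049, 0.086, 0.035],
[0.0177, 0.0434, 0.0756, 0.097, 0.172, 0.069],
[0.0266, 0.065, 0.1134, 0.146, 0.258, 0.104],
[0.0354, 0.0867, 0.1513, 0.195, 0.344, 0.139],
[0.0443, 0.1084, 0.1891, 0.244, 0.429, 0.173],
[0.0531, 0.1301, 0.2269, 0.292, 0.515, 0.208],
110 [-0.415 -0.278  0.866] [-0.415 -0.278  0.866] hand [-0.48  0.67  0.56] along stand x 0.26
clock 7.3 q [-1.143, 1.163, 0.577, 1.135, 0.116, 1.78, -0.842] eef [462.4 315.9 189.5] F [-0.1 -0.8  0.3] w 12.2
d [0.0546, 0.1305, 0.226] rv [0.2699, 0.6121, 0.1713] n 6
pred q [-1.441, 0.966, 1.03, 2.334, 0.703, 0.292, -1.346] clear [174, 155, 149, 151, 161, 196]
[0.0091, 0.0218, 0.0377, 0.045, 0.102, 0.029],
[0.0182, 0.0435, 0.0753, 0.09, 0.204, 0.057],
[0.0273, 0.0653, 0.113, 0.135, 0.306, 0.086],
[0.0364, 0.087, 0.1507, 0.18, 0.408, 0.114],
[0.0455, 0.1088, 0.1884, 0.225, 0.51, 0.143],
[0.0546, 0.1305, 0.226, 0.27, 0.612, 0.171],
```

>>> {"op": "move_arm", "data": {
  "moves": [
    [[0.0045, 0.011, 0.019, 0.025, 0.043, 0.018], [0.0089, 0.0217, 0.0378, 0.049, 0.086, 0.035], [0.0133, 0.0325, 0.0567, 0.073, 0.129, 0.052], [0.0177, 0.0434, 0.0756, 0.097, 0.172, 0.069], [0.022, 0.054, 0.0945, 0.122, 0.215, 0.087], [0.0266, 0.065, 0.1134, 0.146, 0.258, 0.104], [0.0266, 0.065, 0.1134, 0.146, 0.258, 0.104]]
  ]
}}

```text
clock: 8.18
eef_pos: [464.8, 181.1, 190.3]
tool_rot: [2.221, -0.228, -0.019]
force: [0.7, 0.2, -0.8]
width: 12.3
```

```bash
cat > rg.py <<'E'
from go import *
R0_=Ro.from_euler('xyz',[2.09275366,9.96993342e-04,-1.75153567e-01]) # tool rot when pin vertical
E
python3 - <<'E'
from rg import *
im=get_image('scene')['color'];cv2.imwrite('pics/scene3.png',im)
R2=insR(R0_,104)
rows(grasp_tcp(E+115*A,R2),R2,maxr=.1)
E
```

```text
clock 8.225 q [-1.26, 0.948, 0.679, 1.734, 0.272, 1.137, -0.982] eef [465.7 182.8 189.7] F [0.3 0.6 0.1] w 12.3
d [0.0056, 0.0794, 0.1074] rv [0.1457, 0.2579, 0.1038] n 4
pred q [-1.376, 0.896, 0.959, 2.269, 0.577, 0.413, -1.247] clear [140, 137, 140, 153]
[0.0014, 0.0199, 0.0269, 0.036, 0.064, 0.026],
[0.0028, 0.0397, 0.0537, 0.073, 0.129, 0.052],
[0.0042, 0.0596, 0.0806, 0.109, 0.193, 0.078],
[0.0056, 0.0794, 0.1074, 0.146, 0.258, 0.104],
```

View pics/scene3.png

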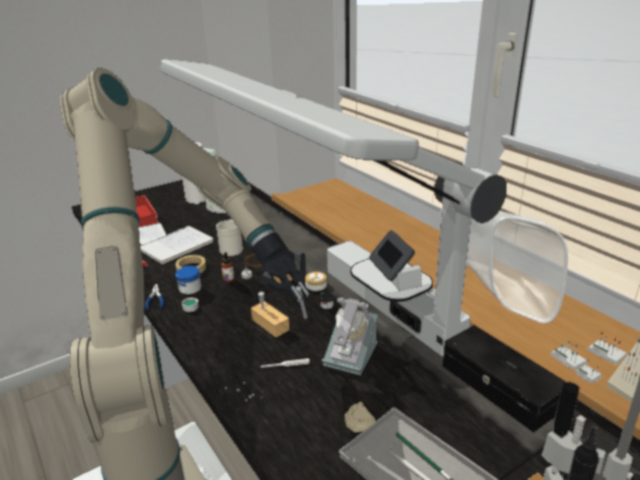

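Pin in hand at scene (303,305), elbow (100,95) left of the lamp and clear. Next I go to the point above the eyelet.

>>> {"op": "move_arm", "data": {
  "moves": [
    [[0.001, 0.0133, 0.018, 0.024, 0.043, 0.017], [0.002, 0.0265, 0.036, 0.049, 0.086, 0.035], [0.0028, 0.0397, 0.0537, 0.073, 0.129, 0.052], [0.0037, 0.053, 0.0716, 0.097, 0.172, 0.069], [0.0047, 0.066, 0.0895, 0.121, 0.215, 0.087], [0.0056, 0.0794, 0.1074, 0.146, 0.258, 0.104], [0.0056, 0.0794, 0.1074, 0.146, 0.258, 0.104], [0.0056, 0.0794, 0.1074, 0.146, 0.258, 0.104]]
  ]
}}

```text
clock: 9.22
eef_pos: [471.2, 51.1, 188.5]
tool_rot: [2.322, -0.476, 0.123]
force: [-0.0, -0.3, -0.9]
width: 11.8
```

Run:
```python
from rg import *
c=[]
for n,x,y in (('top',330,215),('scene',310,280)):
  im=get_image(n)['color'];cv2.imwrite(f'pics/{n}4.png',im);c.append(cv2.resize(im[y:y+80,x:x+66],None,fx=6,fy=6,interpolation=cv2.INTER_CUBIC))
cv2.imwrite('pics/c10.png',np.hstack(c))
for t in ('long_pin_head','long_pin_foot','eyelet_mouth'):
  for n in ('top','scene'): print(t,n,[(round(r['score'],2),np.round(r['uv'],1).tolist()) for r in models.place_of(n,t)][:4])
s=ctrl.read_state();R=Ro.from_euler('xyz',s['tool_rot']);G=s['eef_pos']-R.apply([0,0,19.])
a=(R*R0_.inv()).apply([0,0,1.]);F=G-100*a
print('G',G,'axis',a,'foot',F,'rel eyelet along/perp',(F-E)@A,(F-E)-((F-E)@A)*A)
for n in ('top','scene'): print(n,proj(n,[G+10*a,F,E]).round(1).tolist())
R2=insR(R0_,104)
rows(grasp_tcp(E+115*A,R2),R2,maxr=.1)
```

```text
long_pin_head top [(0.46, [383.1, 276.5])]
long_pin_head scene [(0.48, [329.3, 317.4])]
long_pin_foot top [(0.39, [366.6, 264.3])]
long_pin_foot scene [(0.71, [287.0, 362.1]), (0.58, [335.9, 334.0])]
eyelet_mouth top [(0.94, [367.5, 260.0])]
eyelet_mouth scene [(0.67, [339.8, 341.3])]
G [462.13425979  62.39225186 200.37974119] axis [-0.41590759 -0.27887371  0.86559247] foot [503.72501889  90.27962258 113.82049379] rel eyelet along/perp 14.550906542421124 [0.37048898 0.1274012  0.21940872]
top [[384.9, 279.6], [368.8, 263.8], [366.9, 262.0]]
scene [[329.8, 315.8], [339.0, 335.5], [340.0, 338.1]]
clock 9.625 q [-1.362, 0.923, 0.947, 2.247, 0.552, 0.406, -1.237] eef [469.7  49.3 188.9] F [0.2 0.6 0.5] w 11.8
d [-0.0004, 0.0004, -0.0002] rv [-0.0006, -0.0009, -0.0002] n 1
pred q [-1.379, 0.899, 0.967, 2.269, 0.563, 0.409, -1.233] clear [155]
[-0.0004, 0.0004, -0.0002, -0.001, -0.001, -0],
```

View pics/c10.png

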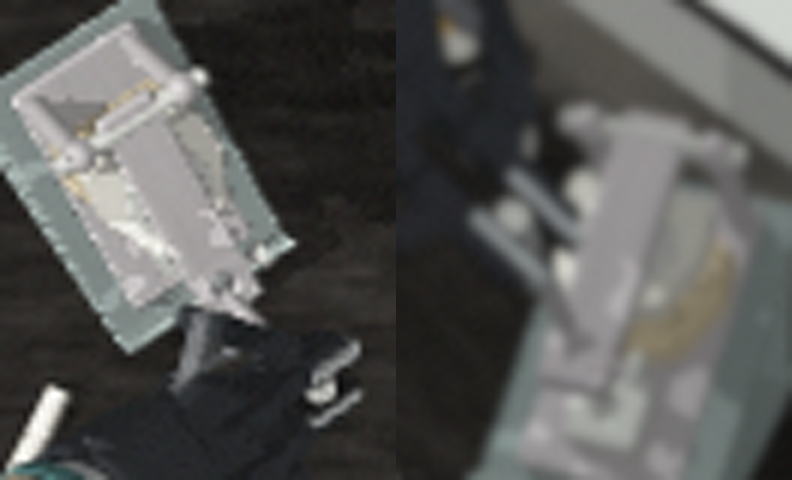

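Run:
```python
import cv2,numpy as np
a=cv2.imread("pics/top4.png");b=cv2.imread("pics/scene4.png")
f=lambda im,x,y,w,h,s:cv2.resize(im[y:y+h,x:x+w],None,fx=s,fy=s,interpolation=cv2.INTER_CUBIC)
A=f(a,355,250,33,33,12);B=f(b,320,310,33,33,12)
cv2.imwrite("pics/c11.png",np.hstack([A,B]))
```

```text
(no output)
```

View pics/c11.png

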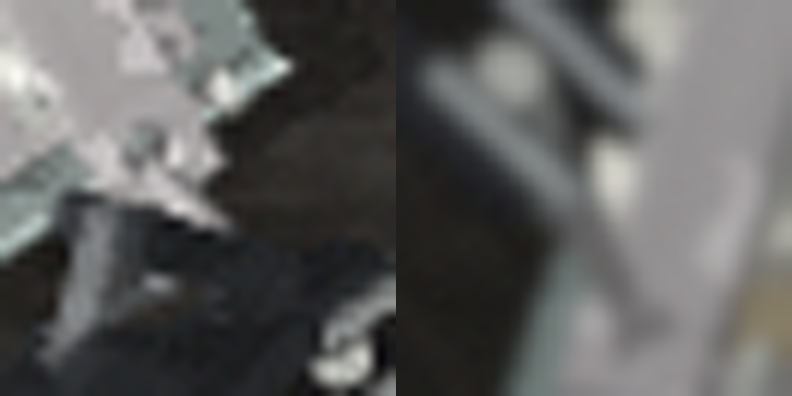

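Run:
```python
from rg import *
R2=insR(R0_,104)
rows(grasp_tcp(E+89*A,R2),R2,maxr=.1)
```

```text
clock 9.625 q [-1.362, 0.923, 0.947, 2.247, 0.552, 0.406, -1.237] eef [469.7  49.3 188.9] F [0.2 0.6 0.5] w 11.8
d [-0.0004, -0.0221, 0.0128] rv [-0.0006, -0.0009, -0.0002] n 1
pred q [-1.353, 0.95, 0.934, 2.241, 0.543, 0.391, -1.248] clear [170]
[-0.0004, -0.0221, 0.0128, -0.001, -0.001, -0],
```

>>> {"op": "move_arm", "data": {
  "moves": [
    [[0, -0.005, 0.003, 0, 0, 0], [-0.0004, -0.01, 0.0058, 0, 0, 0], [-0.0004, -0.014, 0.0081, -0.001, -0.001, 0], [-0.0004, -0.018, 0.0104, -0.001, -0.001, 0], [-0.0004, -0.0221, 0.0128, -0.001, -0.001, 0], [-0.0004, -0.0221, 0.0128, -0.001, -0.001, 0]]
  ]
}}

```text
clock: 10.38
eef_pos: [479.9, 56.1, 166.3]
tool_rot: [2.32, -0.474, 0.12]
force: [0.1, -0.6, -0.3]
width: 12.0
```

```bash
cat > chk.py <<'E'
from rg import *
import sys
tag=sys.argv[1];g=float(sys.argv[2])
ims=[]
for n,x,y in (('top',355,250),('scene',320,310)):
  im=get_image(n)['color'];cv2.imwrite(f'pics/{n}{tag}.png',im);ims.append(cv2.resize(im[y:y+33,x:x+33],None,fx=12,fy=12,interpolation=cv2.INTER_CUBIC))
cv2.imwrite(f'pics/c{tag}.png',np.hstack(ims))
s=ctrl.read_state();R=Ro.from_euler('xyz',s['tool_rot']);G=s['eef_pos']-R.apply([0,0,19.])
a=(R*R0_.inv()).apply([0,0,1.]);F=G-100*a
print('axis',a.round(3),'along',((F-E)@A).round(2),'perp',((F-E)-((F-E)@A)*A).round(2),'F',s['force'].round(1),'alongA',(s['force']@A).round(1),'T',s['torque'].round(2))
R2=insR(R0_,104)
rows(grasp_tcp(E+g*A,R2),R2,maxr=.1)
E
python3 chk.py 12 60
```

```text
axis [-0.416 -0.277  0.866] along -10.78 perp [-0.07 -0.42 -0.17] F [ 0.6 -0.6 -1.3] alongA -1.2 T [ 0.72  0.41 -0.02]
clock 10.475 q [-1.338, 0.973, 0.917, 2.221, 0.534, 0.389, -1.252] eef [479.8  55.9 166.6] F [ 0.6 -0.6 -1.3] w 12.6
d [0.0002, -0.0255, 0.0143] rv [0.0009, 0.0002, -0.0002] n 1
pred q [-1.327, 1.004, 0.899, 2.207, 0.523, 0.377, -1.263] clear [187]
[0.0002, -0.0255, 0.0143, 0.001, 0, -0],
```

View pics/c12.png

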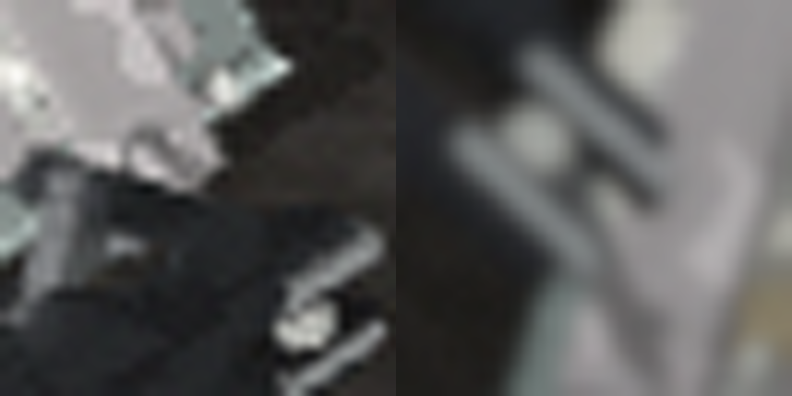

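>>> {"op": "move_arm", "data": {
  "moves": [
    [[0, -0.0045, 0.0025, 0, 0, 0], [0, -0.009, 0.005, 0, 0, 0], [0, -0.013, 0.0073, 0, 0, 0], [0, -0.0173, 0.0097, 0.001, 0, 0], [0.0002, -0.0214, 0.012, 0.001, 0, 0], [0.0002, -0.0255, 0.0143, 0.001, 0, 0], [0.0002, -0.0255, 0.0143, 0.001, 0, 0]]
  ]
}}

```text
clock: 11.35
eef_pos: [492.2, 64.6, 141.0]
tool_rot: [2.321, -0.474, 0.12]
force: [1.6, -1.1, -1.8]
width: 12.0
```

```bash
python3 chk.py 13 42
```

```text
axis [-0.415 -0.279  0.866] along -40.23 perp [0.03 0.17 0.06] F [ 1.4 -1.1 -1.4] alongA -1.5 T [ 0.65  0.34 -0.03]
clock 11.45 q [-1.312, 1.025, 0.884, 2.186, 0.515, 0.374, -1.268] eef [492.1  64.6 141.3] F [ 1.4 -1.1 -1.4] w 12.0
d [-0.0, -0.0153, 0.009] rv [-0.0006, 0.0, -0.0001] n 1
pred q [-1.311, 1.036, 0.879, 2.183, 0.511, 0.371, -1.273] clear [194]
[-0, -0.0153, 0.009, -0.001, 0, -0],
```

View pics/c13.png

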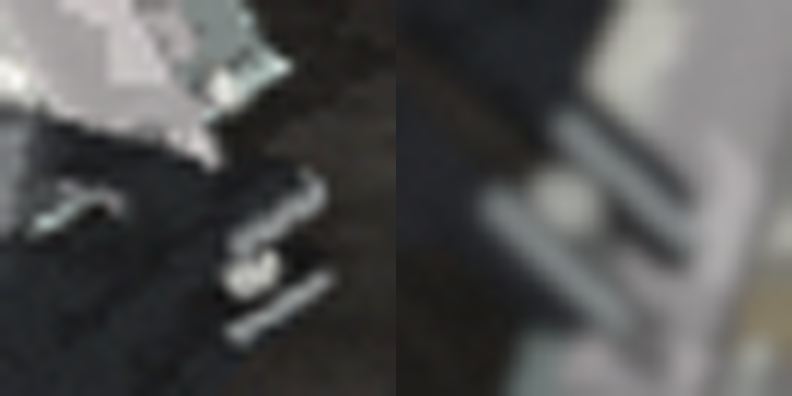

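>>> {"op": "move_arm", "data": {
  "moves": [
    [[0, -0.004, 0.0023, 0, 0, 0], [0, -0.008, 0.0047, 0, 0, 0], [0, -0.012, 0.007, 0, 0, 0], [0, -0.0153, 0.009, 0, 0, 0], [0, -0.0153, 0.009, 0, 0, 0]]
  ]
}}

```text
clock: 12.08
eef_pos: [499.7, 69.5, 125.6]
tool_rot: [2.322, -0.474, 0.12]
force: [2.8, -3.2, -0.9]
width: 11.9
```

```bash
python3 chk.py 14 36
```

```text
axis [-0.415 -0.279  0.866] along -58.17 perp [0.04 0.1  0.05] F [ 2.1 -3.6 -2.3] alongA -1.8 T [0.57 0.25 0.05]
clock 12.175 q [-1.298, 1.057, 0.866, 2.163, 0.504, 0.368, -1.277] eef [499.6  69.5 125.7] F [ 2.1 -3.6 -2.3] w 12.2
d [-0.0001, -0.005, 0.0029] rv [-0.001, -0.0, -0.0001] n 1
pred q [-1.306, 1.046, 0.872, 2.175, 0.507, 0.37, -1.276] clear [196]
[-0.0001, -0.005, 0.0029, -0.001, -0, -0],
```

```bash
sed -i 's/^R2=insR.*/R2=insR(R0_,104); off=np.array([float(v) for v in sys.argv[3:6]] or [0,0,0])/; s/rows(grasp_tcp(E+g\*A,R2)/rows(grasp_tcp(E+g*A+off,R2)/' chk.py; python3 chk.py 15 36 .4 -.7 0
```

```text
axis [-0.415 -0.279  0.866] along -58.03 perp [0.07 0.11 0.07] F [ 3.8 -2.8 -2.4] alongA -2.9 T [0.6  0.26 0.07]
clock 12.275 q [-1.298, 1.057, 0.866, 2.163, 0.504, 0.368, -1.277] eef [499.6  69.5 125.8] F [ 3.8 -2.8 -2.4] w 11.6
d [0.0002, -0.0047, 0.0036] rv [-0.0009, -0.0, -0.0002] n 1
pred q [-1.305, 1.047, 0.873, 2.175, 0.508, 0.368, -1.276] clear [196]
[0.0002, -0.0047, 0.0036, -0.001, -0, -0],
```

>>> {"op": "move_arm", "data": {
  "moves": [
    [[0.0002, -0.0015, 0.0015, 0, 0, 0], [0.0002, -0.003, 0.0025, 0, 0, 0], [0.0002, -0.0047, 0.0036, 0, 0, 0], [0.0002, -0.0047, 0.0036, 0, 0, 0]]
  ]
}}

```text
clock: 12.78
eef_pos: [502.3, 70.2, 120.7]
tool_rot: [2.322, -0.475, 0.12]
force: [0.5, -0.0, -0.3]
width: 11.8
```

```bash
python3 chk.py 16 33.5 .4 -.7 0
```

```text
axis [-0.415 -0.279  0.866] along -63.93 perp [ 0.37 -0.58 -0.01] F [ 0.9 -1.3 -0. ] alongA -0.1 T [ 0.44  0.26 -0.09]
clock 12.875 q [-1.292, 1.068, 0.861, 2.156, 0.501, 0.365, -1.28] eef [502.3  70.4 120.7] F [ 0.9 -1.3 -0. ] w 12.4
d [0.0, -0.0022, 0.0013] rv [-0.0009, -0.0, -0.0002] n 1
pred q [-1.303, 1.051, 0.87, 2.172, 0.506, 0.367, -1.277] clear [197]
[0, -0.0022, 0.0013, -0.001, -0, -0],
```

>>> {"op": "move_arm", "data": {
  "moves": [
    [[0, -0.0009, 0.0005, 0, 0, 0], [0, -0.0017, 0.001, 0, 0, 0], [0, -0.0026, 0.0015, 0, 0, 0], [0, -0.0026, 0.0015, 0, 0, 0]]
  ]
}}

```text
clock: 13.38
eef_pos: [502.7, 69.0, 119.6]
tool_rot: [2.318, -0.475, 0.118]
force: [-2.5, -1.9, 6.9]
width: 12.0
```

```bash
python3 chk.py 17 32 .4 -.7 0
```

```text
axis [-0.417 -0.274  0.867] along -64.72 perp [ 0.6  -2.54 -0.53] F [-3.2 -1.1  8. ] alongA 8.6 T [-0.48 -0.05 -0.43]
clock 13.475 q [-1.29, 1.072, 0.86, 2.154, 0.499, 0.367, -1.282] eef [502.7  69.1 119.6] F [-3.2 -1.1  8. ] w 12.1
d [0.0004, -0.0036, 0.0003] rv [0.0041, 0.0012, -0.0015] n 1
pred q [-1.302, 1.054, 0.869, 2.17, 0.505, 0.367, -1.278] clear [198]
[0.0004, -0.0036, 0.0003, 0.004, 0.001, -0.002],
```

Run:
```python
import cv2,numpy as np
a=cv2.imread("pics/top17.png");b=cv2.imread("pics/scene17.png")
f=lambda im,x,y,w,h,s:cv2.resize(im[y:y+h,x:x+w],None,fx=s,fy=s,interpolation=cv2.INTER_CUBIC)
cv2.imwrite("pics/d17.png",np.hstack([f(a,345,230,50,50,8),f(b,315,305,50,50,8)]))
```

```text
(no output)
```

View pics/d17.png

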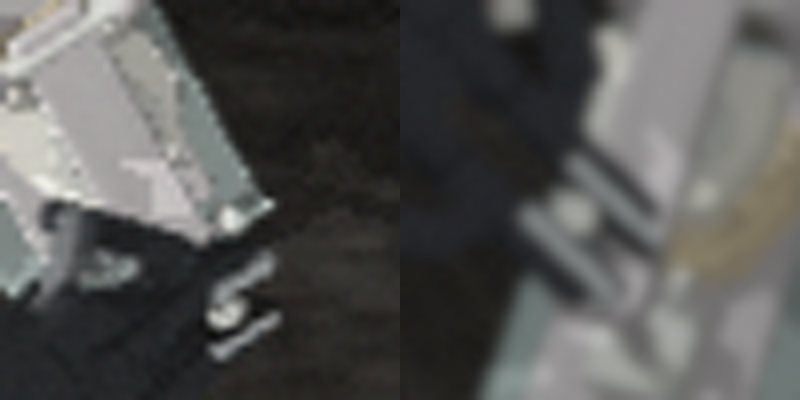

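Run:
```python
from rg import *
for k in (44,46,48,50): print(k,proj('top',E+k*A).round(1),proj('scene',E+k*A).round(1))
P,r=tri([373.1,269.1],[336.6,331.3]);print(P,r,(P-E)@A,(P-E)-((P-E)@A)*A)
P,r=tri([384.0,279.5],[329.5,315.4]);print('at hi',P,(P-E)@A,(P-E)-((P-E)@A)*A)
```

```text
44 [[372.9 268. ]] [[336.5 330.7]]
46 [[373.2 268.2]] [[336.4 330.3]]
48 [[373.5 268.5]] [[336.2 330. ]]
50 [[373.8 268.8]] [[336.1 329.6]]
[489.18820406  80.73481156 138.74689759] [ 0.25 -0.43 -0.42  0.06] 44.831968042426 [-1.58544296 -0.99380864 -1.07758674]
at hi [458.42052756  61.73814725 208.72493545] 123.50050762754903 [0.3313254  1.89358163 0.77349585]
```

>>> {"op": "move_arm", "data": {
  "moves": [
    [[0, -0.0007, 0.0004, 0, 0, 0], [0, -0.0013, 0.0008, 0, 0, 0], [0, -0.0013, 0.0008, 0, 0, 0], [0, -0.0013, 0.0008, 0, 0, 0]]
  ]
}}

```text
clock: 13.98
eef_pos: [502.8, 68.2, 119.2]
tool_rot: [2.316, -0.475, 0.117]
force: [-4.9, -2.6, 11.2]
width: 12.0
```

```bash
python3 chk.py 18 32 .4 -.7 0
python3 - <<'E'
import cv2,numpy as np
a=cv2.imread("pics/top18.png");b=cv2.imread("pics/scene18.png")
f=lambda im,x,y,w,h,s:cv2.resize(im[y:y+h,x:x+w],None,fx=s,fy=s,interpolation=cv2.INTER_CUBIC)
cv2.imwrite("pics/d18.png",np.hstack([f(a,345,230,50,50,8),f(b,315,305,50,50,8)]))
E
```

```text
axis [-0.418 -0.271  0.867] along -64.86 perp [ 0.69 -3.73 -0.87] F [-4.9 -2.1 10.6] alongA 11.8 T [-0.92 -0.07 -0.74]
clock 14.075 q [-1.289, 1.075, 0.859, 2.153, 0.499, 0.368, -1.283] eef [502.7  68.2 119.2] F [-4.9 -2.1 10.6] w 12.3
d [0.0006, -0.004, -0.0006] rv [0.0071, 0.0019, -0.0023] n 1
pred q [-1.302, 1.054, 0.869, 2.17, 0.506, 0.367, -1.278] clear [198]
[0.0006, -0.004, -0.0006, 0.007, 0.002, -0.002],
```

View pics/d18.png

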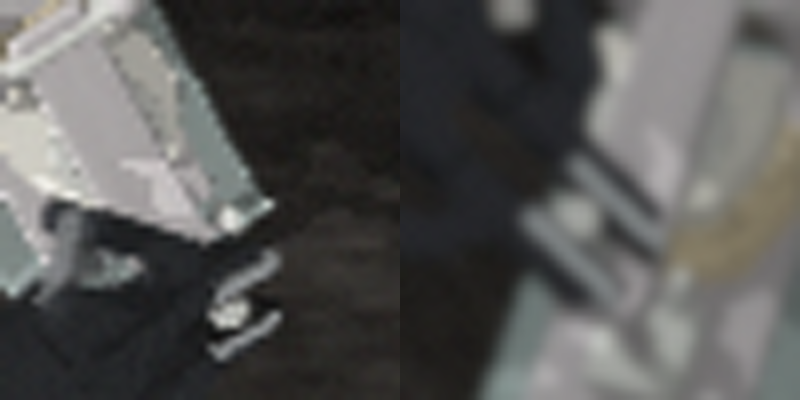

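>>> {"op": "move_arm", "data": {
  "moves": [
    [[0, 0.0012, -0.0007, 0, 0, 0], [0, 0.0024, -0.0014, 0, 0, 0], [0, 0.0024, -0.0014, 0, 0, 0]]
  ]
}}

```text
clock: 14.45
eef_pos: [502.5, 69.8, 119.8]
tool_rot: [2.32, -0.474, 0.119]
force: [-1.9, -1.5, 5.6]
width: 12.1
```

```bash
python3 chk.py 19 34 .4 -.7 0
```

```text
axis [-0.416 -0.277  0.866] along -64.65 perp [ 0.38 -1.61 -0.34] F [-1.8 -1.7  5.2] alongA 5.8 T [-0.21  0.15 -0.43]
clock 14.55 q [-1.291, 1.07, 0.86, 2.155, 0.5, 0.366, -1.281] eef [502.6  69.8 119.8] F [-1.8 -1.7  5.2] w 12.3
d [0.0003, -0.0016, -0.0] rv [0.0016, 0.0007, -0.0007] n 1
pred q [-1.304, 1.05, 0.871, 2.172, 0.507, 0.367, -1.277] clear [197]
[0.0003, -0.0016, -0, 0.002, 0.001, -0.001],
```

>>> {"op": "move_arm", "data": {
  "moves": [
    [[0, 0.0004, -0.0003, 0, 0, 0], [0, 0.0004, -0.0003, 0, 0, 0], [0, 0.0004, -0.0003, 0, 0, 0], [0, 0.0004, -0.0003, 0, 0, 0], [0, 0.0004, -0.0003, 0, 0, 0]]
  ],
  "jaw": 0.4
}}

```text
clock: 15.18
eef_pos: [502.7, 70.7, 119.6]
tool_rot: [2.322, -0.474, 0.12]
force: [-0.5, 0.3, 0.2]
width: 34.3
```

```bash
python3 chk.py 20 34 0 0 0
python3 - <<'E'
import cv2,numpy as np
a=cv2.imread("pics/top20.png");b=cv2.imread("pics/scene20.png")
f=lambda im,x,y,w,h,s:cv2.resize(im[y:y+h,x:x+w],None,fx=s,fy=s,interpolation=cv2.INTER_CUBIC)
cv2.imwrite("pics/d20.png",np.hstack([f(a,345,230,50,50,8),f(b,315,305,50,50,8)]))
E
```

```text
axis [-0.415 -0.279  0.866] along -64.98 perp [ 0.34 -0.73 -0.08] F [-0.1 -1.2  0.7] alongA 0.9 T [ 0.69  0.4  -0.02]
clock 15.275 q [-1.291, 1.07, 0.859, 2.155, 0.5, 0.365, -1.281] eef [502.7  70.6 119.7] F [-0.1 -1.2  0.7] w 34.2
d [-0.0002, -0.0013, -0.0002] rv [-0.0004, 0.0001, -0.0001] n 1
pred q [-1.305, 1.05, 0.87, 2.172, 0.506, 0.369, -1.277] clear [197]
[-0.0002, -0.0013, -0.0002, -0, 0, -0],
```

View pics/d20.png

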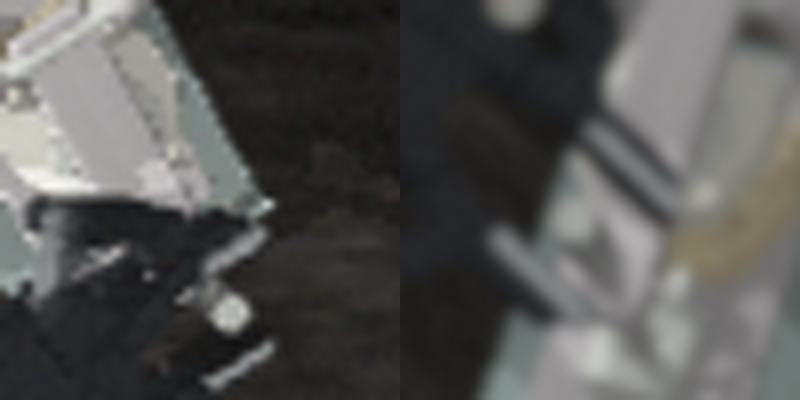

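Run:
```python
from rg import *
s=ctrl.read_state();R=Ro.from_euler('xyz',s['tool_rot'])
rows(s['eef_pos']-R.apply([0,0,130.]),R,maxd=15)
```

```text
clock 15.275 q [-1.291, 1.07, 0.859, 2.155, 0.5, 0.365, -1.281] eef [502.7  70.6 119.7] F [-0.1 -1.2  0.7] w 34.2
d [-0.0, 0.0, -0.13] rv [0.0, 0.0, 0.0] n 9
pred q [-1.485, 0.86, 0.841, 2.081, 0.433, 0.722, -1.23] clear [193, 191, 189, 186, 185, 183, 182, 182, 182]
[-0, 0, -0.0144, 0, 0, 0],
[-0, 0, -0.0289, 0, 0, 0],
[-0, 0, -0.0433, 0, 0, 0],
[-0, 0, -0.0578, 0, 0, 0],
[-0, 0, -0.0722, 0, 0, 0],
[-0, 0, -0.0867, 0, 0, 0],
[-0, 0, -0.1011, 0, 0, 0],
[-0, 0, -0.1156, 0, 0, 0],
[-0, 0, -0.13, 0, 0, 0],
```

>>> {"op": "move_arm", "data": {
  "moves": [
    [[0, 0, -0.008, 0, 0, 0], [0, 0, -0.018, 0, 0, 0], [0, 0, -0.03, 0, 0, 0], [0, 0, -0.044, 0, 0, 0], [0, 0, -0.058, 0, 0, 0], [0, 0, -0.072, 0, 0, 0], [0, 0, -0.086, 0, 0, 0], [0, 0, -0.1, 0, 0, 0], [0, 0, -0.115, 0, 0, 0], [0, 0, -0.13, 0, 0, 0], [0, 0, -0.13, 0, 0, 0], [0, 0, -0.13, 0, 0, 0]]
  ]
}}

```text
clock: 16.77
eef_pos: [450.9, 159.9, 198.7]
tool_rot: [2.322, -0.474, 0.12]
force: [0.8, -0.4, 0.9]
width: 34.2
```

```bash
python3 chk.py 21 34 0 0 0|head -2
python3 - <<'E'
import cv2,numpy as np
a=cv2.imread("pics/top21.png");b=cv2.imread("pics/scene21.png")
f=lambda im,x,y,w,h,s:cv2.resize(im[y:y+h,x:x+w],None,fx=s,fy=s,interpolation=cv2.INTER_CUBIC)
cv2.imwrite("pics/d21.png",np.vstack([np.hstack([f(a,345,230,50,50,6),f(b,315,305,50,50,6)]),np.hstack([f(a,245,255,60,48,5),f(b,240,280,60,48,5)])]))
E
```

```text
axis [-0.416 -0.278  0.866] along 0.08 perp [-24.36 106.15  22.41] F [ 0.6  0.1 -0.5] alongA -0.7 T [0.74 0.44 0.02]
clock 16.875 q [-1.471, 0.881, 0.827, 2.062, 0.425, 0.721, -1.232] eef [451.  159.5 198.6] F [ 0.6  0.1 -0.5] w 34.1
```

View pics/d21.png

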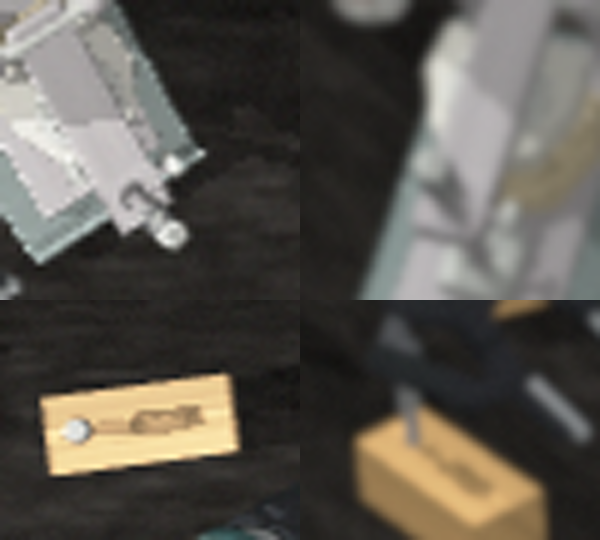

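View pics/scene21.png

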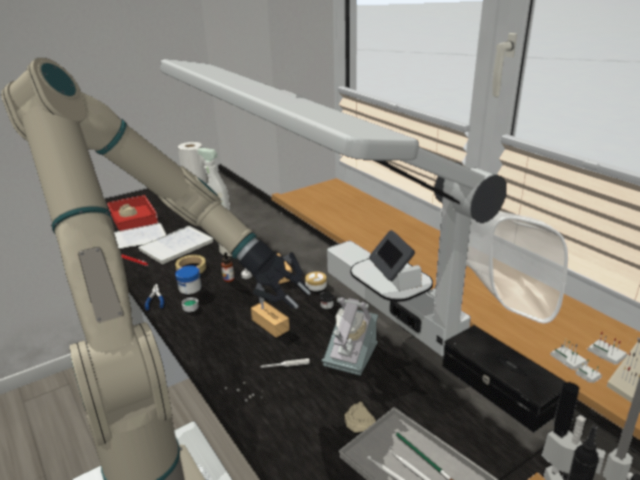

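Run:
```python
from rg import *
P,r=tri([373.7,269.0],[336.7,331.7]);print(P,r,(P-E)@A,(P-E)-((P-E)@A)*A)
s=ctrl.read_state();print(s['clock'],np.abs(s['qd']).max(),s['force'])
print(job.finish_job())
```

```text
[488.9785361   79.35271765 138.6033179 ] [ 0.15 -0.25 -0.25  0.03] 45.17921043773425 [-1.650842   -2.27930648 -1.52187834]
16.875 0.004894544121822987 [ 0.58271575  0.07417489 -0.51313506]
the job is handed in; nothing more can be done
None
```

The long pin is out of the nearest block and standing in the articulator's front hole, with its foot in the cup as far as my checks can tell. I handed the job in at 16.9 s; it gave no verdict.

- **Moves:** I gripped the head with the tool tilted 60°, so the elbow stayed left of the lamp. I lowered the pin along the hole's axis until the force along it rose to about 12 N with no further travel. I eased off to about 6 N, then released and backed the hand away.
- **Seating:** After release, the top of the head measured about 45 mm above the hole's mouth, where 44 mm means fully seated and about 50 mm would mean it was on the cup's rim. Its offset from the axis at the top of the head was about 3 mm, within the lean allowed and the camera error. The cup itself is hidden, so this rests on the force and the head height.
- **Surroundings:** The last images show the short pin still in its block and nothing visibly disturbed near the work. The lamp looks unmoved.
- **Disagreements:**
  - The finger opening read 12 mm on the 14 mm head.
  - Pressing on the cup floor deflected the tool sideways by 2 to 4 mm, and this went away on release.
  - On the way down there was a side force of about 4 to 5 N, cleared with a shift of about 0.8 mm.

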